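# Hang up the dust cover and load the sample holder

### The arm

A 6-joint arm with a two-finger parallel gripper is mounted at the origin on a cart in front of the work surface, level with it; the furniture and walls round the work are solid. World frame = base frame: x ahead of the robot, y to its left, z up, the work surface at z = 0. Lengths are in m, angles in rad, forces in N, time in s.
With the tool pointing down it reaches from about 0.275 to 0.75 m from the base axis. Payload 10.2 kg.
Tool frame: the origin (TCP) lies midway between the tips of the shut fingers; the grasp point (between the pads) lies 19 mm behind it (env.hold_point_z is the distance from the TCP to the grasp point, in m); x points along the fingers, z is the direction in which the jaws open and shut, and the axes are right-handed (so a half turn about x gives the same grasp; the last joint's range is limited). The gripper opens to 85 mm and grips with 20 to 120 N. Pads are 22 mm wide; open, the fingers measure 114 mm over their backs; the gripper's body (76 mm by 85 mm) begins 54 mm behind the grasp point. The pads swing forward as they close: fully open they stand 13 mm farther back than shut.
Start: joints at [1.017, 0.313, 1.498, -0, 1.331, -0.223], TCP at [0.171, 0.497, 0.231] pointing down, gripper open.
Joint ranges: [-2.94, 2.94], [-0.97, 2.17], [0.19, 2.56], [-1.23, 4.37], [0.02, 3.11], [-2.88, 2.88]. Speed limits (rad/s): [2.39, 2.39, 3.01, 3.14, 3.14, 3.14].

### API

Orientations are given as a unit quaternion [x, y, z, w].
In Python, from bench import env, kinematics, monitor, eyes, job gives the robot as it stands. The module is installed in compiled form; this text tells all that it offers. Calls block until the motion is done:
- env.reach(position, orientation): joint-space move of the TCP to a pose.
- env.movel(position, velocity=0.15, frame=None, guard=None): straight line of the TCP; frame=None keeps the orientation; velocity is the mean speed in m/s. With guard (N) it stops when the force on the tool has changed by that much, and returns True; else False.
- env.set_joints(angles): joint-space move.
- env.release() and env.close_gripper(effort=None): open the fingers fully, or close them until they stop; effort is the grip in N (None keeps the last).
- env.hold(seconds).
- kinematics.ik(position, orientation): joint angles nearest the present ones, or None.
- monitor.sense(): the state.
- eyes.grab_frame(name): name is "scene" or "top" or "wrist"; returns a dict with "frame" (420x560x3 uint8, red, green, blue), "mtx" (3x3 intrinsics, pixels), "k1" (the pictures are not rectified: a ray, as slopes to the right and down, at radius r is drawn at 1 + k1 r^2 times it, then the intrinsics apply), "view" (4x4, takes a point from world to camera coordinates). Camera axes: x right, y down, z forward; pixel columns grow to the right and rows downward; lengths in m; the calibration is good to about 2 mm. A picture is of the moment at which its call begins. There is no depth.
A pose or a line that the arm cannot do raises env.MotionError and nothing moves.
- job.hand_in(): hands the job in, once; it reports no verdict.
The state is a dict: "clock": time; "joints": joint angles; "qvel": joint speeds; "joint_efforts": joint torques, N m; "position": TCP position; "ee_rot": TCP orientation; "contact_force": force on the tool from outside, world axes, zero at the start; "ft_torque": the same for the moment, N m; "finger_gap": opening from 0.0 (shut) to 1.0 (fully open).
Only numpy, scipy, OpenCV 4.12 (cv2) and the standard library are available. Lean on these libraries where they do the work, as an engineer would, in place of code of your own. Each camera call takes 0.05 s, during which the arm holds its last target.

### The job

Get the sample holder ready: bring the swinging drop hook on the stand to rest with a touch, then hang the dust cover of the holder block on it by its wire bail so that it hangs freely and quietly. Seat every metal blank lying on the left fully down in a seat of its own outline in the block, discs in round seats and squares in square ones. Leave the bottle and the beaker where they are.

Things in the scene. Friction and masses are not known exactly. Their poses are not given: they have to be found in the camera images.
- holder_block: White plastic block 220 x 70 x 30 mm, fixed to the counter, its long side along its own x; origin at the centre of its underside, z up. Four seats 8 mm deep lie in a row along x on its top, 52 mm apart; 3 mm wider than the blanks. At the start the dust cover hides them.
- seat0 (a point): Centre of the floor (22 mm above the counter) of the round seat at x = -78 mm of the block, diameter 43 mm.
- seat1 (a point): Centre of the floor of the square seat at x = -26 mm of the block, 37 x 37 mm, sides along the block's x and y.
- seat2 (a point): Centre of the floor of the round seat at x = +26 mm of the block, diameter 43 mm.
- seat3 (a point): Centre of the floor of the square seat at x = +78 mm of the block, 37 x 37 mm.
- cover: Loose dust cover, 0.13 to 0.21 kg: flat steel plate 220 (x) x 72 (y) x 6 mm lying on the block; origin at the centre of its underside, z up. One black upright grip rib on it, at x = -85 mm, 34 mm long (x), 14 mm thick (y), top 41 mm above the underside; at x = +85 mm a flat dark counterweight, top 14 mm above the underside. In the middle a wire bail stands in the y-z plane (see point bail). It balances level when hung by the bail.
- bail (a point): Middle of the top bar of the cover's bail, centre of the wire, 68.5 mm above the underside of the cover. Wire 5 mm thick; the top bar is straight for 16 mm along y, then slopes down to two legs at y = +-24 mm. Free height between the plate and the bar 60 mm.
- hook_stand: Fixed steel stand 120 x 100 mm at the foot; post of 16 mm at its origin (centre of the foot, counter level), 360 mm high; an arm at 333 mm height runs from the post to its own -x (towards the robot) and carries the drop hook. z up.
- hook_pivot (a point): Swing axis of the drop hook: 100 mm to -x of the post, 315 mm above the counter; the axis runs along the stand's x.
- hook_seat (a point): Where the middle of the bail's bar rests in the drop hook, on the hook itself, moves with it; at rest 62 mm to the stand's -x from the pivot and 165 mm above the counter. The hook is 5 mm wire in one plane (the stand's x-z plane at rest): shank straight down from the pivot for 118 mm, then sloping forward (-x) and down 27 mm in 54 mm to this lowest point, then up again to the tip, 22 mm farther to -x; the tip's top lies 15 mm above this point.
- drop_hook (a joint): Swing angle of the drop hook about the stand's x, rad; 0 hanging straight down, positive swings the hook to the stand's +y. Almost frictionless: it starts 0.3 to 0.5 rad aside and by itself goes on swinging for minutes, period about 0.7 s. Weighs 0.08 kg.
- reagent_bottle: Bottle with black cap, 54 mm diameter, 105 mm high, bystander to the right of the block; origin at the centre of its underside.
- lab_beaker: Clear beaker, 56 mm diameter, 70 mm high, bystander beside the stand; origin at the centre of its underside.
- round_blank_1: Steel disc, 40 mm diameter, 20 mm high, 0.06 to 0.07 kg, loose on the counter left of the hook; origin at the centre of its underside, z up. May be absent.
- round_blank_1_mid (a point): Centre of round_blank_1, 10 mm above its underside.
- round_blank_2: Steel disc, 40 mm diameter, 20 mm high, 0.06 to 0.07 kg, loose on the counter left of the hook; origin at the centre of its underside, z up. May be absent.
- round_blank_2_mid (a point): Centre of round_blank_2, 10 mm above its underside.
- square_blank_1: Square steel piece 34 x 34 x 20 mm, sides along its x and y, 0.06 to 0.07 kg, loose on the counter left of the hook; origin at the centre of its underside, z up. May be absent.
- square_blank_1_mid (a point): Centre of square_blank_1, 10 mm above its underside.
- square_blank_2: Square steel piece 34 x 34 x 20 mm, sides along its x and y, 0.06 to 0.07 kg, loose on the counter left of the hook; origin at the centre of its underside, z up. May be absent.
- square_blank_2_mid (a point): Centre of square_blank_2, 10 mm above its underside.
Things that resemble listed ones, but are neither listed nor needed, are in the scene too. What is shaped like the round_blank_1 but orange or red is not meant.

How it is judged:
By the outcome, as a careful person would: the job done as asked, in the order asked, and still so for the second after the job is handed in, with the robot touching nothing.
Of round_blank_1, round_blank_2, square_blank_1, square_blank_2 only 2 to 4 are there at a start; the rules pass over those that are not, and their reading is None.
At some moment in a run one of round_blank_1, round_blank_2, square_blank_1, square_blank_2 may be knocked a few centimetres aside while the robot is not near it.
It also fails if it takes over 210 s, if anything falls off the work surface, if the arm or the gripper's body presses on something with over 40 N, if the wrist force passes 120 N, or if a joint passes its speed limit or range.

## Working session

There is one attempt and no reset: what is moved stays moved. The work goes in short steps, each a Python script; the robot and the scene stay as the last script left them, time stands still between calls to the robot, and variables do not carry over. Pictures are saved under pics/ and viewed, and the job is handed in when it is done.

```bash
ls; mkdir -p pics
python3 - <<'E'
from bench import env, kinematics, monitor, eyes, job
import cv2
s=monitor.sense();print(s, env.hold_point_z)
for n in ["scene","top","wrist"]:
    f=eyes.grab_frame(n);print(n,f["mtx"],f["k1"],f["view"])
    cv2.imwrite(f"pics/{n}0.png",f["frame"][:,:,::-1])
E
```

```text
pics
{'clock': 0.0, 'joints': array([ 1.01660185e+00,  3.13468395e-01,  1.49844169e+00,  2.64419103e-06,
        1.33102474e+00, -2.23417264e-01]), 'qvel': array([-0.00077196,  0.00127627, -0.00158989,  0.00021194,  0.00132193,
       -0.0016594 ]), 'joint_efforts': array([ 5.32523918e-04, -4.12267363e+01, -2.59752470e+01, -1.27635622e-04,
        3.96000920e-03, -2.39288227e-05]), 'position': array([0.17038542, 0.4963028 , 0.23072394]), 'ee_rot': array([-0.41104159,  0.5759331 ,  0.41067667,  0.575057  ]), 'contact_force': array([-0.79779885,  0.1425689 , -1.03733582]), 'ft_torque': array([-0.02442979,  0.0003766 ,  0.00350973]), 'finger_gap': 0.9990300388026603} 0.0187
scene [[417.87896658   0.         284.79320842]
 [  0.         417.87896658 207.71325914]
 [  0.           0.           1.        ]] -0.05606986625280328 [[-0.80662917 -0.59091848  0.01283515  0.46206056]
 [-0.43183229  0.57436441 -0.69543253  0.42112028]
 [ 0.40357187 -0.5664988  -0.71847676  1.040579  ]
 [ 0.          0.          0.          1.        ]]
top [[496.35338864   0.         283.41974945]
 [  0.         496.35338864 209.87880982]
 [  0.           0.           1.        ]] -0.10850560566677016 [[-0.01234959 -0.99985674  0.01157496 -0.03637334]
 [-0.98583929  0.01023876 -0.16738     0.61783584]
 [ 0.16723751 -0.01347812 -0.9858245   1.61539409]
 [ 0.          0.          0.          1.        ]]
wrist [[336.86662687   0.         286.3134062 ]
 [  0.         336.86662687 209.50981788]
 [  0.           0.           1.        ]] -0.004931176225054823 [[ 0.32463681  0.94583796 -0.00122343 -0.52488852]
 [ 0.91067356 -0.31221751  0.27054371 -0.03472519]
 [ 0.25550853 -0.0889426  -0.96270691  0.37876084]
 [ 0.          0.          0.          1.        ]]
```

View pics/scene0.png

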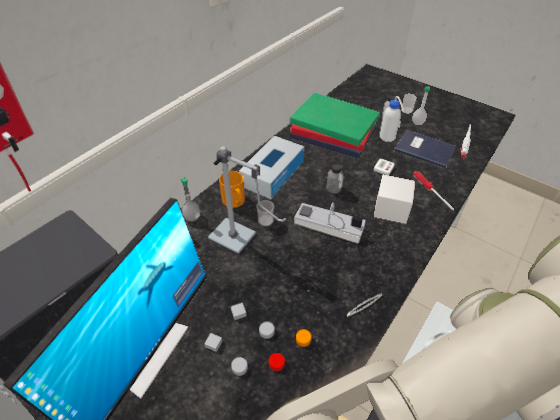

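View pics/top0.png

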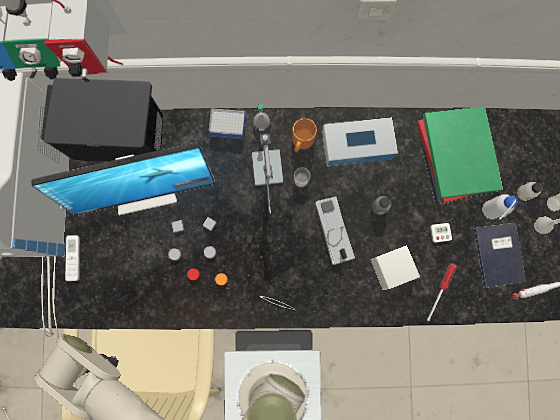

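View pics/wrist0.png

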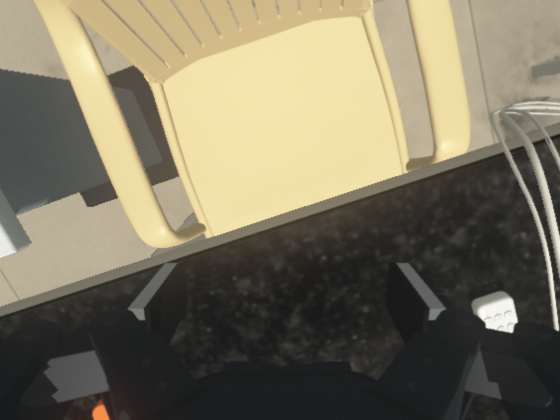

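```bash
cat > h.py <<'E'
from bench import env, kinematics, monitor, eyes, job
import cv2, numpy as np
from scipy.spatial.transform import Rotation as R
def save(fr,name,crop=None,s=1):
    im=fr[:,:,::-1]
    if crop: im=im[crop[1]:crop[3],crop[0]:crop[2]]
    im=cv2.resize(im,None,fx=s,fy=s,interpolation=cv2.INTER_CUBIC)
    cv2.imwrite(f"pics/{name}.png",im)
def dist5(f): return np.array([f["k1"],0,0,0,0])
def ray(f,px):
    n=cv2.undistortPoints(np.array(px,float).reshape(-1,1,2),f["mtx"],dist5(f)).reshape(-1,2)
    V=f["view"];d=np.c_[n,np.ones(len(n))]@V[:3,:3]
    o=-V[:3,:3].T@V[:3,3]
    return o,d
def onz(f,px,z):
    o,d=ray(f,px); return o+d*((z-o[2])/d[:,2])[:,None]
def onplane(f,px,p0,n):
    o,d=ray(f,px); return o+d*(((np.array(p0)-o)@n)/(d@n))[:,None]
def proj(f,P):
    V=f["view"];P=np.atleast_2d(P).astype(float)
    return cv2.projectPoints(P,cv2.Rodrigues(V[:3,:3])[0],V[:3,3],f["mtx"],dist5(f))[0].reshape(-1,2)
def tri(fa,pa,fb,pb):
    o1,d1=ray(fa,[pa]);o2,d2=ray(fb,[pb]);d1=d1[0]/np.linalg.norm(d1);d2=d2[0]/np.linalg.norm(d2)
    t=np.linalg.lstsq(np.c_[d1,-d2],o2-o1,rcond=None)[0]
    a=o1+t[0]*d1;b=o2+t[1]*d2
    return (a+b)/2,np.linalg.norm(a-b)
def down(yaw):
    # tool x down, jaw (tool z) direction at angle yaw in the xy plane
    x=np.array([0,0,-1.]);z=np.array([np.cos(yaw),np.sin(yaw),0]);y=np.cross(z,x)
    return R.from_matrix(np.c_[x,y,z]).as_quat()
E
python3 - <<'E'
from h import *
f=eyes.grab_frame("top");save(f["frame"],"t1",(150,90,420,290),2.9)
f=eyes.grab_frame("scene");save(f["frame"],"s1",(180,120,420,300),3.2)
save(f["frame"],"s2",(180,280,340,400),4)
E
```

```text
(no output)
```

View pics/t1.png

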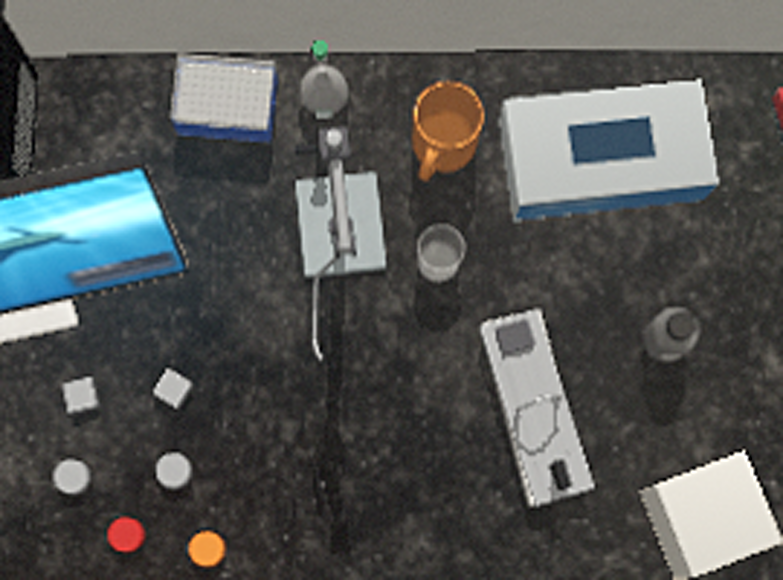

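View pics/s1.png

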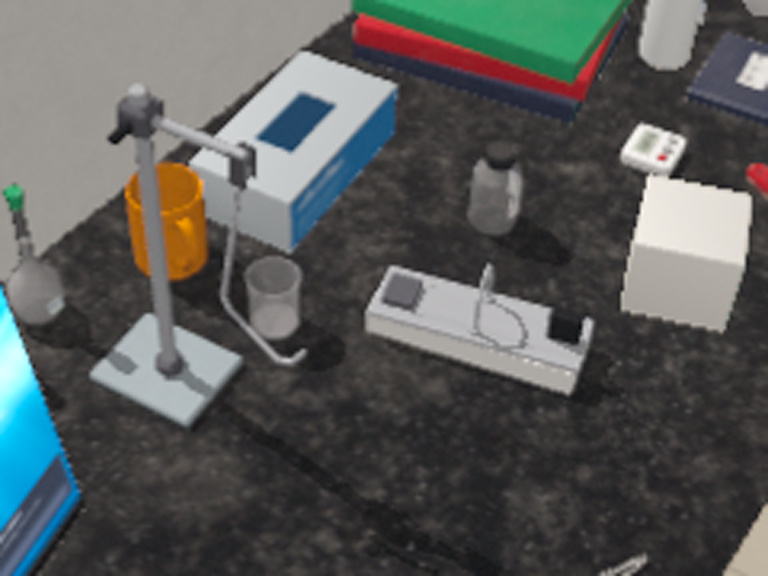

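Run:
```python
from h import *
t=eyes.grab_frame("top");s=eyes.grab_frame("scene")
T=lambda u,v:(150+u/2.9,90+v/2.9)
S=lambda u,v:(180+u/3.2,120+v/3.2)
c=onz(t,[T(482,323),T(542,309),T(593,490),T(532,507)],0.036);print(c, c.mean(0))
print("cover axis", np.degrees(np.arctan2(*((c[2]+c[3]-c[0]-c[1])[:2][::-1]))), np.linalg.norm(c[3]-c[0]),np.linalg.norm(c[1]-c[0]))
print("foot",onz(t,[T(297,181),T(377,172),T(385,268),T(305,276)],0.01))
print("posttop",onz(t,[T(334,135)],0.37),tri(t,T(334,135),s,S(138,92)))
print("armtip", tri(t,T(345,245),s,S(240,165)))
print("bottle cap",onz(t,[T(684,325)],0.105),"beaker",onz(t,[T(440,243)],0.07))
print("blanks",onz(t,[T(80,393),T(172,387),T(72,476),T(173,470)],0.02))
print("red",onz(t,[T(126,534),T(207,548)],0.02))
```

```text
[[ 0.64835858 -0.15570575  0.036     ]
 [ 0.66444257 -0.22695935  0.036     ]
 [ 0.45071108 -0.27987783  0.036     ]
 [ 0.43213048 -0.2085412   0.036     ]] [ 0.54891068 -0.21777103  0.036     ]
cover axis -166.18168662863195 0.22258970241187032 0.07304635892956679
foot [[ 0.83081774  0.06261738  0.01      ]
 [ 0.84120952 -0.03459733  0.01      ]
 [ 0.72152101 -0.04287344  0.01      ]
 [ 0.71266483  0.05312247  0.01      ]]
posttop [[0.77123213 0.00922885 0.37      ]] (array([0.77472601, 0.00866439, 0.35465563]), np.float64(0.003395971998955349))
armtip (array([ 6.73948420e-01, -2.93073790e-06,  3.21773725e-01]), np.float64(0.0005772897307637241))
bottle cap [[ 0.63096042 -0.37945444  0.105     ]] beaker [[ 0.73704559 -0.10635077  0.07      ]]
blanks [[0.57242681 0.31840665 0.02      ]
 [0.57851982 0.20964984 0.02      ]
 [0.47465559 0.32580621 0.02      ]
 [0.4807337  0.20742052 0.02      ]]
red [[0.40681767 0.26145255 0.02      ]
 [0.38997143 0.16718027 0.02      ]]
```

View pics/s2.png

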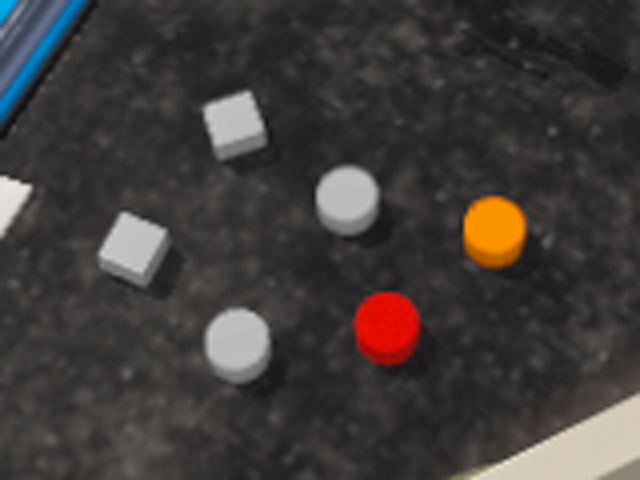

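Run:
```python
from h import *
s=monitor.sense();w=eyes.grab_frame("wrist")
Rt=R.from_quat(s["ee_rot"]).as_matrix();V=w["view"]
o=-V[:3,:3].T@V[:3,3]
print("cam in tool",Rt.T@(o-s["position"]),"axes",(Rt.T@V[:3,:3].T).round(3))
yaw=np.radians(4.5);fx=np.array([np.cos(yaw),np.sin(yaw),0]);jy=np.array([-np.sin(yaw),np.cos(yaw),0])
piv=np.array([.676,.001,.315])
for tilt in (0,20,30,40):
  for sg in (1,-1):
    t=np.radians(tilt);x=fx*np.cos(t)-np.array([0,0,np.sin(t)]);z=sg*jy;y=np.cross(z,x)
    q=R.from_matrix(np.c_[x,y,z]).as_quat()
    g=piv-[0,0,.065]
    for back in (0.019,-.08):
        p=g+x*back
        print(tilt,sg,back,p.round(3),kinematics.ik(p,q))
rib=np.array([0.47,-.235,.1])
print(s["clock"])
for y in (13.8+90,13.8-90): print(kinematics.ik([.466,-.238,.15],down(np.radians(y))),kinematics.ik([.53,-.01,.2],down(np.radians(y-9))))
```

```text
cam in tool [-0.14255044  0.06911689  0.000401  ] axes [[ 0.    -0.271  0.963]
 [ 0.    -0.963 -0.271]
 [ 1.     0.    -0.   ]]
0 1 0.019 [0.695 0.002 0.25 ] [-0.30681702  0.49934176  1.97606222  2.66526006  0.96103344  1.858097  ]
0 1 -0.08 [ 0.596 -0.005  0.25 ] [-0.42019356  0.35877053  2.25027855  2.57782672  1.10863948  1.84555566]
0 -1 0.019 [0.695 0.002 0.25 ] [-0.30681702  0.49934176  1.97606222  2.66526006  0.96103344 -1.28349566]
0 -1 -0.08 [ 0.596 -0.005  0.25 ] [-0.42019356  0.35877053  2.25027855  2.57782672  1.10863948 -1.296037  ]
20 1 0.019 [0.694 0.002 0.244] [-0.29461767  0.36284154  1.88983378  2.26634165  0.46254707  2.25788645]
20 1 -0.08 [ 0.601 -0.005  0.277] [-0.39189832  0.11759569  2.10621179  2.07902775  0.50929989  2.40149072]
20 -1 0.019 [0.694 0.002 0.244] [-0.29461767  0.36284154  1.88983378  2.26634165  0.46254707 -0.8837062 ]
20 -1 -0.08 [ 0.601 -0.005  0.277] [-0.39189832  0.11759569  2.10621179  2.07902775  0.50929989 -0.74010194]
30 1 0.019 [0.692 0.002 0.24 ] None
30 1 -0.08 [ 0.607 -0.004  0.29 ] None
30 -1 0.019 [0.692 0.002 0.24 ] [-0.28072712 
[... 298 characters left out ...]
04  0.301] [-0.32589194  0.09978616  1.81976782  0.69242562  0.49175007 -2.4706063 ]
40 -1 0.019 [0.691 0.002 0.238] [-0.26345275  0.3355692   1.70236491  0.80117537  0.36582379  0.57889776]
40 -1 -0.08 [ 0.615 -0.004  0.301] [-0.32589194  0.09978616  1.81976782  0.69242562  0.49175007  0.67098635]
0.35
[-6.96327132e-01  3.87439563e-01  1.61687486e+00 -4.44089210e-16
  1.13727823e+00 -2.50797890e+00] [-2.40059916e-01  3.49953985e-01  1.53055815e+00 -4.44089210e-16
  1.26108052e+00 -1.89463205e+00]
[-6.96327132e-01  3.87439563e-01  1.61687486e+00 -4.44089210e-16
  1.13727823e+00  6.33613758e-01] [-2.40059916e-01  3.49953985e-01  1.53055815e+00 -4.44089210e-16
  1.26108052e+00  1.24696061e+00]
```

```bash
cat >> h.py <<'E'
YS=np.radians(5.0);FX=np.array([np.cos(YS),np.sin(YS),0]);JY=np.array([-np.sin(YS),np.cos(YS),0])
PIV=np.array([.677,.0009,.315])
def qhook(): 
    x=FX;z=-JY;return R.from_matrix(np.c_[x,np.cross(z,x),z]).as_quat()
E
python3 - <<'E'
from h import *
p=monitor.sense()["position"]
env.movel([p[0]+.05,p[1]-.05,.40],0.25)
q=qhook()
g=PIV-[0,0,.062]
a=g-FX*.20; a[2]=.36
print(kinematics.ik(a,q))
env.reach(a,q)
s=monitor.sense();print(s["clock"],s["position"],s["joints"])
for n in ["scene","top"]:
    f=eyes.grab_frame(n);save(f["frame"],n+"_a")
E
```

```text
[-0.71035908 -0.23245685  2.44233369  2.09791043  0.97571824 -0.80418916]
3.1833 [ 0.47794607 -0.01596115  0.36019963] [-0.70915717 -0.23222328  2.44159407  2.09719084  0.97594505 -0.80401791]
```

View pics/scene_a.png

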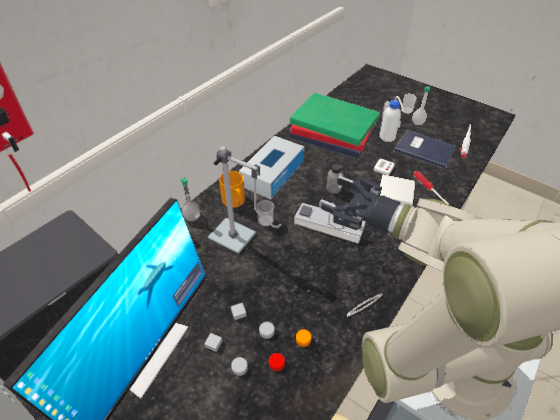

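View pics/top_a.png

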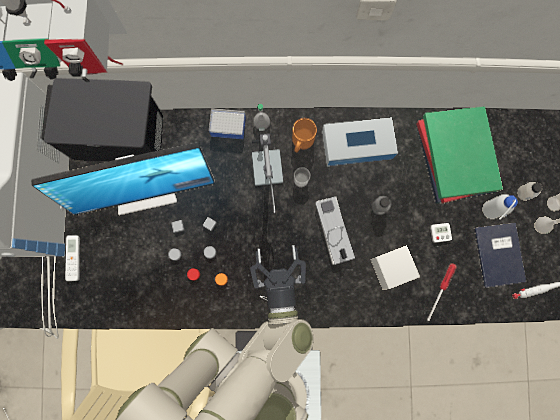

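Run:
```python
from h import *
q=qhook()
g=PIV-[0,0,.062]
env.movel(g-FX*.11,0.15)
f=eyes.grab_frame("wrist");save(f["frame"],"w_b")
print(proj(f,[PIV,PIV-[0,0,.118],PIV+FX*.1+[0,0,.045]]))
s=monitor.sense();print(s["clock"],s["position"],s["contact_force"])
```

```text
[[287.35367985 124.99101583]
 [287.1584847  272.5828032 ]
 [287.13917591  74.80796545]]
4.4167 [ 0.56719424 -0.00869788  0.25366326] [ 0.10229628 -0.39592089 -0.15939732]
```

View pics/w_b.png

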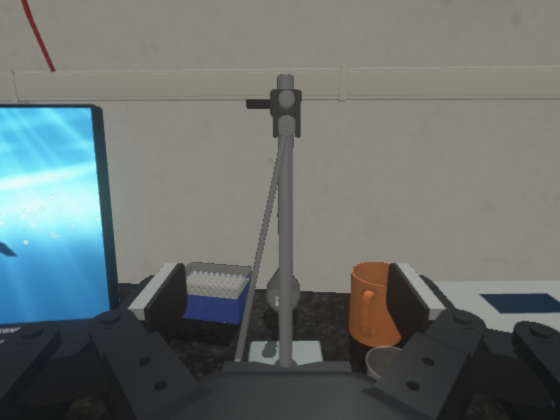

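Run:
```python
from h import *
g=PIV-[0,0,.062]
env.movel(g+FX*.019,0.12)
print(monitor.sense()["contact_force"])
env.close_gripper(20)
env.hold(0.5)
f=eyes.grab_frame("wrist");save(f["frame"],"w_c")
s=monitor.sense();print(s["clock"],s["position"],s["contact_force"],s["finger_gap"])
```

```text
[-0.5401838   0.26289556  0.00824487]
6.9 [0.69591458 0.00259624 0.25300822] [-1.67014095  0.59637284  0.22504761] 0.04700557154830153
```

View pics/w_c.png

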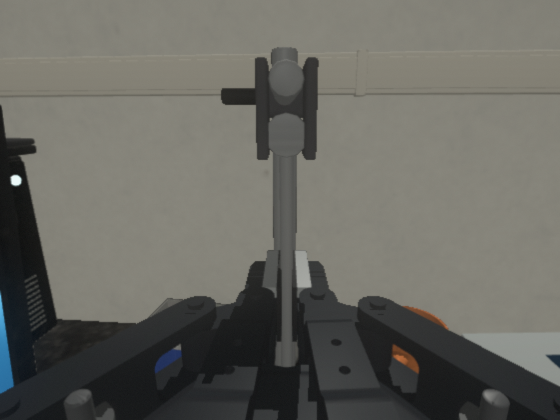

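Shank is clamped, in line with the pivot at column ≈286. Release, back away, and check.

```bash
python3 - <<'E'
from h import *
g=PIV-[0,0,.062]
env.release()
f0=eyes.grab_frame("wrist");save(f0["frame"],"w_d0",(150,80,450,420),1.7)
env.movel(g-FX*.10,0.12)
P=[]
for i in range(8):
    f=eyes.grab_frame("wrist"); P.append(f)
    env.hold(0.04)
save(P[0]["frame"],"w_d",(150,80,450,420),1.7)
d=[np.abs(p["frame"].astype(int)-P[0]["frame"]).max() for p in P];print(d)
m=np.max([np.abs(p["frame"].astype(int)-P[0]["frame"]).max(2) for p in P],0)
cv2.imwrite("pics/diff.png",np.clip(m*3,0,255).astype(np.uint8))
s=monitor.sense();print(s["clock"],s["position"],s["contact_force"],s["finger_gap"])
for k in(0,3,6): save(P[k]["frame"],f"w_d{k}",(200,80,380,400),1.8)
E
cd pics; python3 -c "
import cv2,numpy as np
cv2.imwrite('m.png',np.hstack([cv2.imread(f'w_d{k}.png')[:560,:260] if 0 else cv2.imread(f'w_d{k}.png')[:,60:265] for k in (0,3,6)]))"
```

```text
[np.int64(0), np.int64(67), np.int64(69), np.int64(69), np.int64(71), np.int64(70), np.int64(71), np.int64(70)]
9.5833 [ 0.57737356 -0.00780959  0.25300293] [-1.28863267  0.38346559 -0.1004336 ] 1.0001364127321783
```

View pics/m.png

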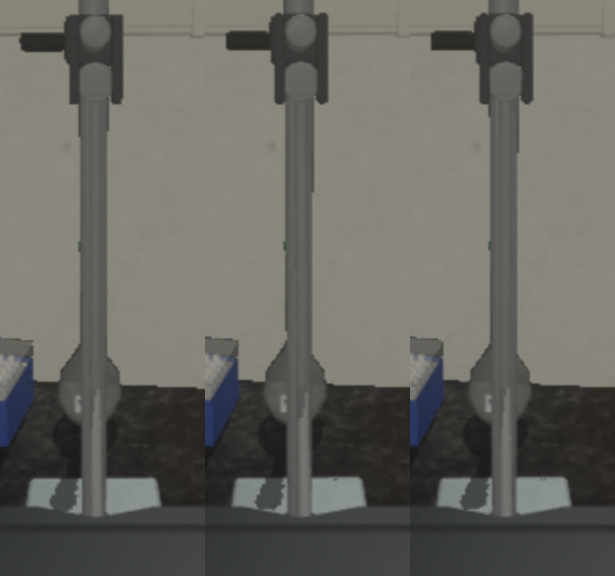

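Run:
```python
from h import *
env.movel(PIV-FX*.24+[0,0,.06],0.2)
yaw=np.radians(13.8-90)
env.reach([.42,-.25,.33],down(yaw))
s=monitor.sense();print(s["clock"],s["position"],s["joints"])
P=[]
for i in range(6):
    P.append(eyes.grab_frame("top")); env.hold(0.04)
for i,p in enumerate(P): print(np.abs(p["frame"].astype(int)-P[0]["frame"])[130:260,240:300].max())
save(P[0]["frame"],"t2",(220,120,420,290),4)
f=eyes.grab_frame("wrist");save(f["frame"],"w_e")
f=eyes.grab_frame("scene");save(f["frame"],"s_e",(180,120,420,300),3.2)
```

```text
12.3333 [ 0.42012142 -0.24942605  0.32948726] [-7.76675768e-01  1.79361173e-01  1.41504242e+00  1.04126973e-03
  1.54833490e+00  5.52168986e-01]
0
98
80
89
84
100
```

View pics/t2.png

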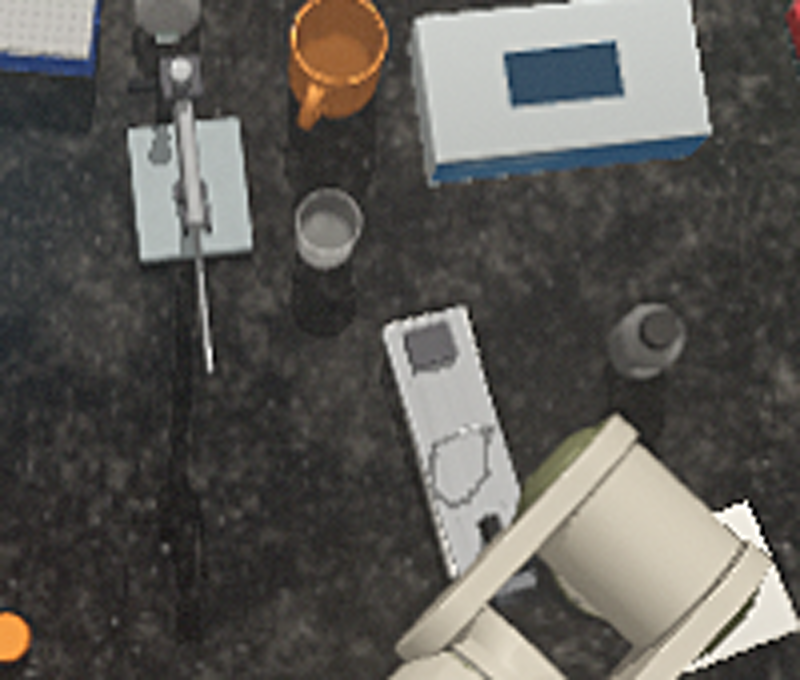

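View pics/w_e.png

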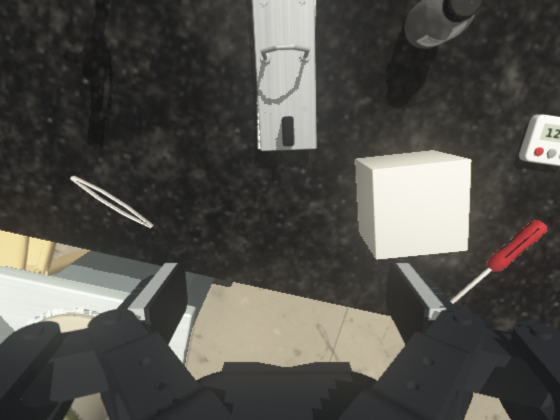

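View pics/s_e.png

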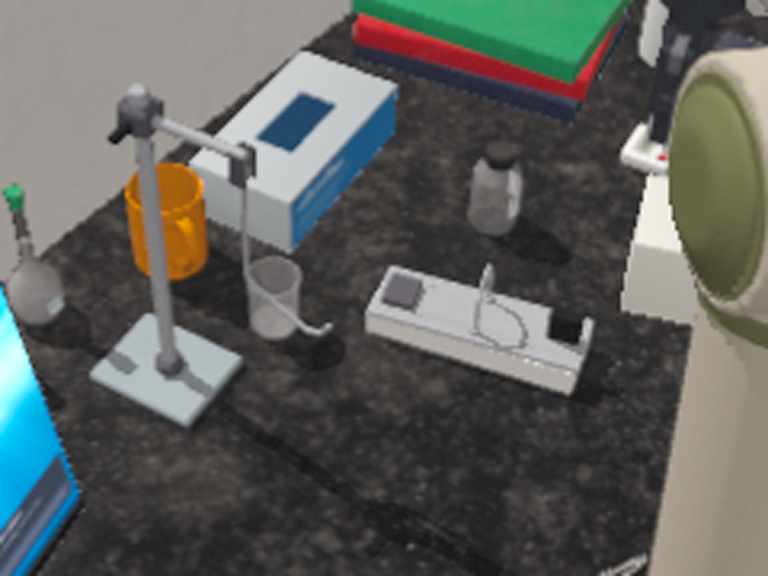

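Run:
```python
from h import *
tip=PIV-FX*.084;tip[2]=.177
seat=PIV-FX*.062;seat[2]=.165
P=[]
for i in range(9):
    P.append(eyes.grab_frame("top")); env.hold(0.05)
print(proj(P[0],[tip,seat,PIV]))
rows=[]
for p in P:
    g=cv2.cvtColor(p["frame"],cv2.COLOR_RGB2GRAY).astype(float)
    r=[]
    for row in (195,203,209):
        w=np.clip(g[row-1:row+2,262:280].mean(0)-90,0,None); r.append(262+(w*np.arange(18)).sum()/w.sum())
    rows.append(np.round(r,2))
print(rows)
```

```text
[[272.06655838 210.91837522]
 [271.4373545  204.66205618]
 [268.73283878 174.09777773]]
[array([270.18, 271.  , 271.85]), array([270.28, 271.11, 271.93]), array([270.62, 271.34, 272.  ]), array([270.75, 271.56, 272.  ]), array([270.72, 271.46, 272.  ]), array([270.46, 271.26, 271.98]), array([270.27, 271.  , 271.89]), array([270.17, 271.  , 271.85]), array([270.29, 271.12, 271.94])]
```

Run:
```python
from h import *
f=eyes.grab_frame("wrist");save(f["frame"],"w_f",(230,20,350,170),4)
# cover model check from top estimate
c=np.array([0.5489,-.2178]);
for yw in (13.8,):
    a=np.radians(yw);ux=np.array([np.cos(a),np.sin(a)]);uy=np.array([-ux[1],ux[0]])
    pts=[np.r_[c+ux*x+uy*y,.03+z] for x,y,z in [(-.110,.036,.006),(-.110,-.036,.006),(-.102,.007,.041),(-.102,-.007,.041),(-.068,.007,.041),(-.068,-.007,.041),(0,.008,.0685),(0,-.008,.0685)]]
    print(proj(f,pts).round(1))
```

```text
[[258.3 151.6]
 [314.4 151.6]
 [280.4 147.9]
 [292.3 147.9]
 [280.3 118. ]
 [292.4 118. ]
 [278.5  49.1]
 [294.2  49.1]]
```

View pics/w_f.png

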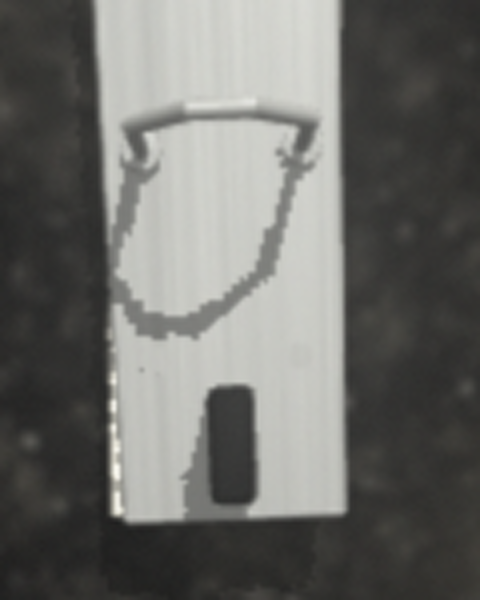

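Run:
```python
from h import *
f=eyes.grab_frame("wrist")
c=lambda u,v:(230+u/4,20+v/4)
L=onz(f,[c(124,522),c(346,514),c(98,20),c(341,20)],.036);print(L)
print(np.degrees(np.arctan2(*(L[2]-L[0])[1::-1])),np.degrees(np.arctan2(*(L[3]-L[1])[1::-1])), np.linalg.norm(L[1]-L[0]), np.degrees(np.arctan2(*(L[0]-L[1])[1::-1]))-90)
r=onz(f,[c(208,387),c(255,387),c(258,503),c(212,503)],.071);print(r,r.mean(0))
b=onz(f,[c(185,107),c(257,107)],.0985);print(b,b.mean(0))
print("rib-bail",np.degrees(np.arctan2(*(b.mean(0)-r.mean(0))[1::-1])),np.linalg.norm((b.mean(0)-r.mean(0))[:2]))
```

```text
[[ 0.43568856 -0.21212784  0.036     ]
 [ 0.45513801 -0.28062458  0.036     ]
 [ 0.57560011 -0.17291818  0.036     ]
 [ 0.59254074 -0.24183162  0.036     ]]
15.65531997108571 15.765980781166192 0.07120452115082582 15.851748137381307
[[ 0.48300156 -0.22883453  0.071     ]
 [ 0.48622634 -0.24195322  0.071     ]
 [ 0.45453588 -0.25085167  0.071     ]
 [ 0.45130798 -0.23771945  0.071     ]] [ 0.46876794 -0.23983972  0.071     ]
[[ 0.54857356 -0.20728352  0.0985    ]
 [ 0.55294176 -0.2250533   0.0985    ]] [ 0.55075766 -0.21616841  0.0985    ]
rib-bail 16.103995615054163 0.0853384128866724
```

Run:
```python
from h import *
a=np.radians(15.7);u=np.array([np.cos(a),np.sin(a),0]);q=down(a-np.pi/2)
rib=np.array([.4687,-.2398,0])
p=rib+u*.005
env.reach(p+[0,0,.13],q)
f=eyes.grab_frame("wrist");save(f["frame"],"w_g")
print(env.movel(p+[0,0,.041],0.08,guard=8))
env.close_gripper(120); env.hold(.2)
s=monitor.sense();print(s["clock"],s["position"],s["contact_force"],s["finger_gap"])
env.movel(p+[0,0,.071],0.04)
env.hold(.3)
s=monitor.sense();print(s["clock"],s["position"],s["contact_force"],s["ft_torque"],s["finger_gap"])
f=eyes.grab_frame("wrist");save(f["frame"],"w_h")
f=eyes.grab_frame("scene");save(f["frame"],"s_h",(180,120,420,300),3.2)
```

```text
False
17.0083 [ 0.47363773 -0.23855324  0.04133835] [-1.36495821  0.71679893  5.97210838] 0.1430830019508246
18.2083 [ 0.47346326 -0.23842747  0.07087784] [-0.42982977 -0.34823088 -3.02377195] [-0.04396081  0.20938024  0.00911696] 0.1432936149198245
```

View pics/w_h.png

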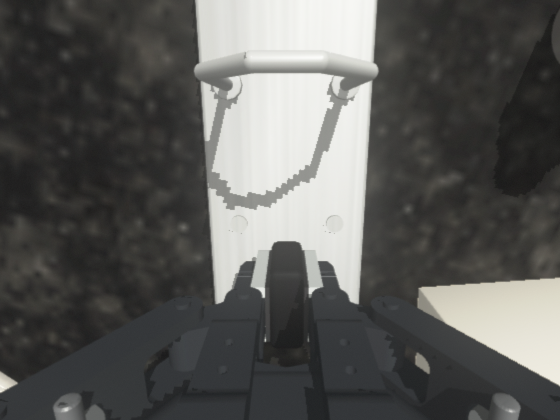

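View pics/s_h.png

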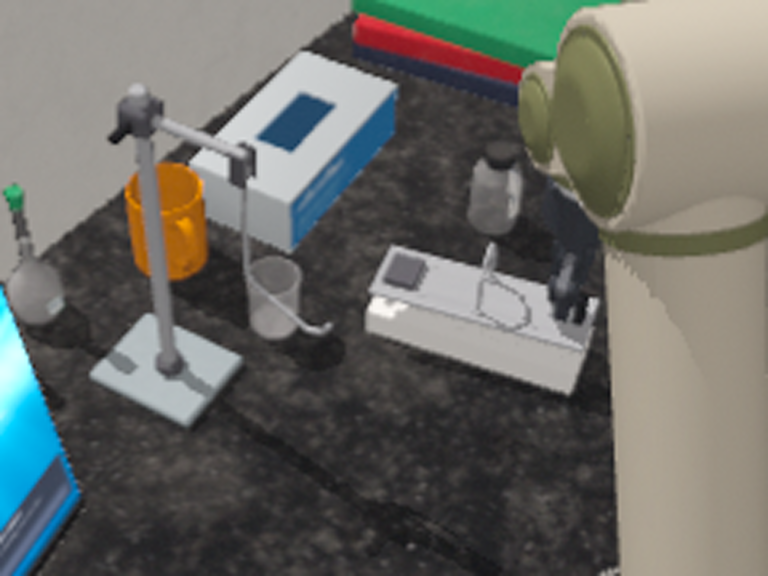

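Run:
```python
from h import *
f=eyes.grab_frame("wrist");save(f["frame"],"w_h2",(180,0,400,130),3.5)
a=np.radians(15.7);u=np.array([np.cos(a),np.sin(a),0]);v=np.array([-u[1],u[0],0])
c=np.array([.5505,-.2163,.06])
print(proj(f,[c+v*.008+[0,0,.0685],c-v*.008+[0,0,.0685],c-u*.008+v*.024+[0,0,.006], c+v*.024+[0,0,.006],c-v*.024+[0,0,.006]]))
```

```text
[[252.76175815  62.51567931]
 [321.23538401  62.52934107]
 [229.36402031 105.47288728]
 [228.49087349  85.19595878]
 [344.88755716  85.21772465]]
```

View pics/w_h2.png

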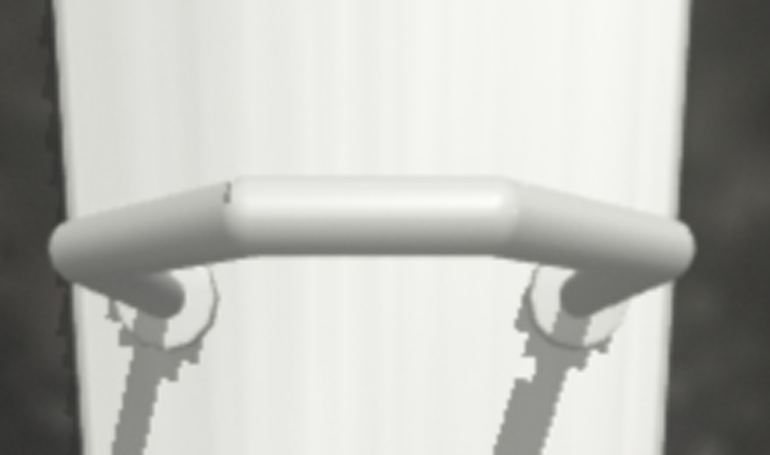

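```bash
cat >> h.py <<'E'
SEAT=PIV-FX*.062; SEAT[2]=.165
def tcp_for_bail(b): return np.array(b)-FX*.0801-JY*.0004-[0,0,.0576]
E
python3 - <<'E'
from h import *
s=monitor.sense();p=s["position"]
env.movel([p[0],p[1],.135],0.08)
b=SEAT-FX*.062;b[2]=.193
q=down(YS-np.pi/2)
env.movel(tcp_for_bail(b),0.10,frame=q)
env.hold(.2)
s=monitor.sense();print(s["clock"],s["position"],s["contact_force"],s["ft_torque"],s["finger_gap"])
f=eyes.grab_frame("wrist");save(f["frame"],"w_i")
print(proj(f,[b,SEAT,SEAT-FX*.022+[0,0,.0125]]))
f=eyes.grab_frame("scene");save(f["frame"],"s_i",(180,120,420,300),3.2)
print(proj(f,[b,SEAT,SEAT-FX*.022+[0,0,.0125]]), (proj(f,[b,SEAT,SEAT-FX*.022+[0,0,.0125]])-[180,120])*3.2)
E
```

```text
21.8667 [ 0.47370868 -0.01743437  0.13539973] [ 0.99217856  0.24536768 -2.1367957 ] [0.01114806 0.19566349 0.01588839] 0.1415970830018764
[[ 286.4244364    62.02421542]
 [ 286.37909786 -173.97071795]
 [ 286.39808795 -103.43720439]]
[[293.64051244 223.30671213]
 [274.30954855 221.28949287]
 [281.01425766 221.36718839]] [[363.64963982 330.5814788 ]
 [301.79055536 324.1263772 ]
 [323.24562452 324.37500286]]
```

View pics/w_i.png

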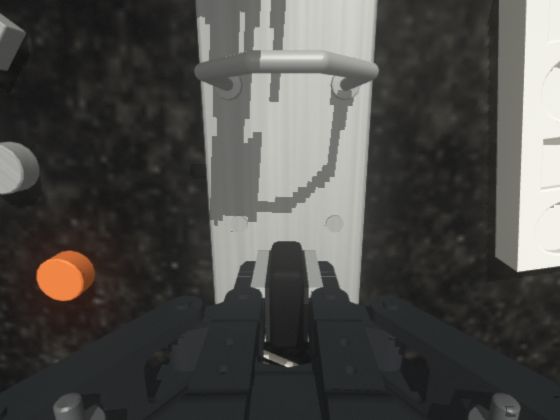

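View pics/s_i.png

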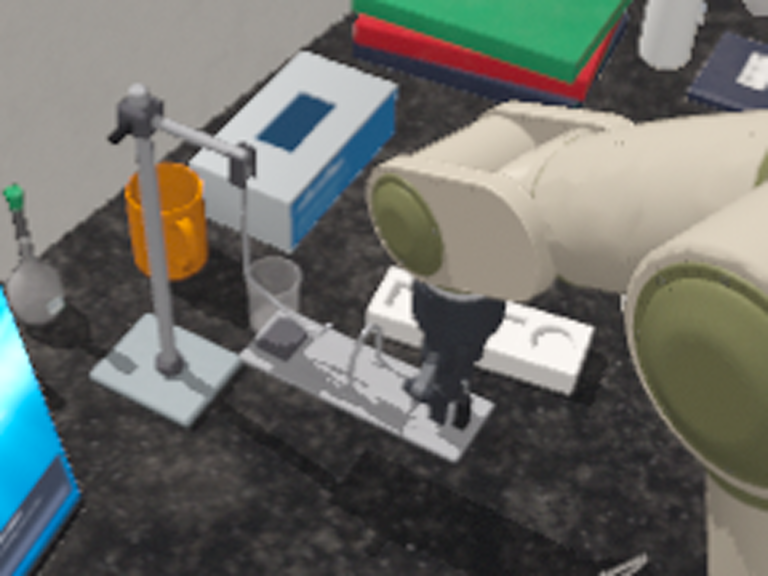

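Run:
```python
from h import *
b=SEAT.copy();b[2]=.193
print(env.movel(tcp_for_bail(b),0.05,guard=4))
env.hold(.2)
s=monitor.sense();print(s["clock"],s["position"],s["contact_force"],s["ft_torque"])
f=eyes.grab_frame("wrist");save(f["frame"],"w_j")
f=eyes.grab_frame("scene");save(f["frame"],"s_j",(200,140,360,280),5)
f=eyes.grab_frame("top");save(f["frame"],"t_j",(220,120,360,260),4)
```

```text
False
23.5583 [ 0.53540009 -0.01194002  0.13547736] [ 0.92967571  0.55243377 -1.73484593] [ 0.01936181  0.16964545 -0.0241842 ]
```

View pics/w_j.png

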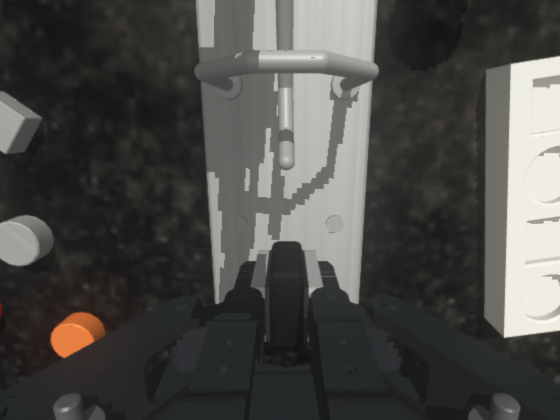

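View pics/s_j.png

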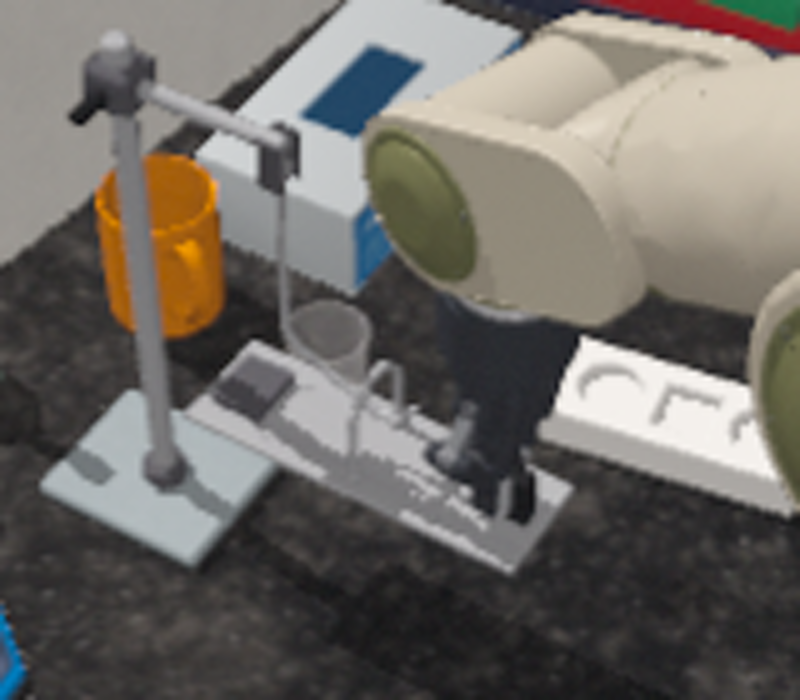

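View pics/t_j.png

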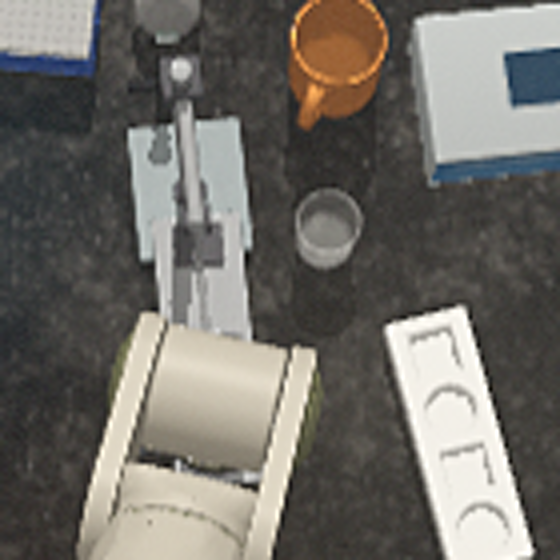

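Run:
```python
from h import *
f=eyes.grab_frame("wrist");print(proj(f,[SEAT-FX*.022+[0,0,.0125],SEAT-FX*.0245+[0,0,.0125]]))
b=SEAT.copy();b[2]=.170
env.movel(tcp_for_bail(b),0.04);env.hold(.3)
for z in np.arange(.169,.1585,-.001):
    b[2]=z; env.movel(tcp_for_bail(b),0.02);env.hold(.15)
    s=monitor.sense();print(round(z,4),s["position"][2],s["contact_force"].round(2),s["ft_torque"].round(3))
    if s["contact_force"][2]>.2: break
print(s["clock"])
f=eyes.grab_frame("wrist");save(f["frame"],"w_k")
f=eyes.grab_frame("scene");save(f["frame"],"s_k",(200,140,360,280),5)
```

```text
[[286.87375207 150.30774591]
 [286.8688146  158.79897746]]
0.169 0.11140788692598513 [ 0.18  0.56 -1.6 ] [-0.022  0.155 -0.021]
0.168 0.1104096306435866 [ 0.55 -0.15 -3.29] [-0.048  0.159  0.003]
0.167 0.1096193218862577 [0.53 0.47 0.82] [0.001 0.002 0.003]
25.9833
```

View pics/w_k.png

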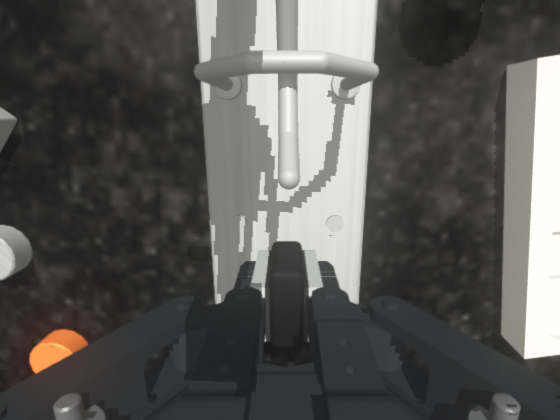

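View pics/s_k.png

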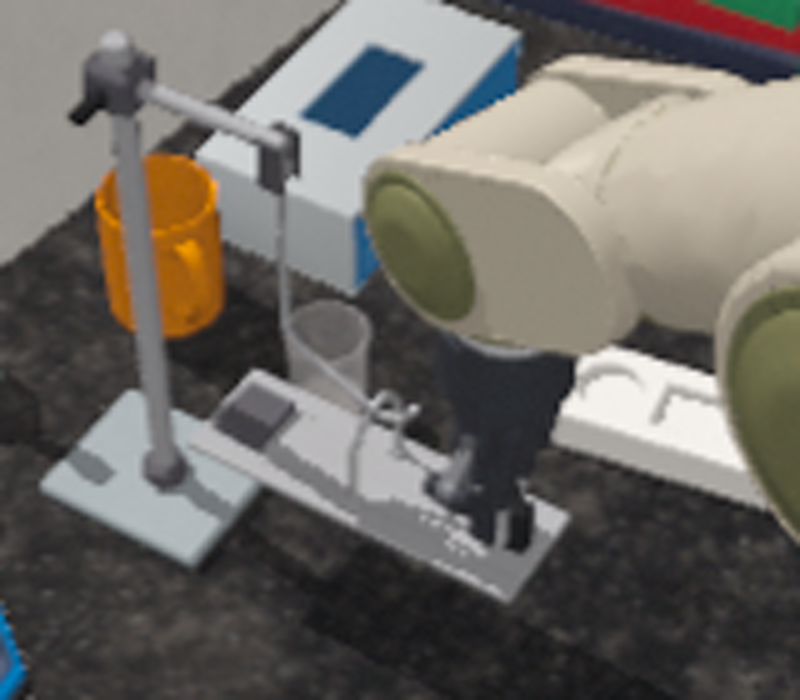

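Run:
```python
from h import *
b=SEAT.copy();b[2]=.170
env.movel(tcp_for_bail(b),0.03)
b-=FX*.0033;env.movel(tcp_for_bail(b),0.03);env.hold(.2)
for z in np.arange(.168,.1585,-.001):
    b[2]=z; env.movel(tcp_for_bail(b),0.02);env.hold(.15)
    s=monitor.sense();print(round(z,4),s["position"][2],s["contact_force"].round(2),s["ft_torque"].round(3))
    if s["contact_force"][2]>-.3: break
f=eyes.grab_frame("wrist");save(f["frame"],"w_l",(180,0,400,250),2.4)
print(s["clock"])
```

```text
0.168 0.11040551285827346 [-0.26 -0.73 -2.46] [ 0.005  0.19  -0.007]
0.167 0.10942173127311176 [ 0.39  0.31 -2.54] [0.001 0.122 0.043]
0.166 0.10843009386895971 [-0.04  0.14 -1.28] [-0.017  0.136 -0.017]
0.165 0.10765013416027719 [ 0.52 -0.08  2.84] [ 0.035 -0.127 -0.038]
28.3917
```

View pics/w_l.png

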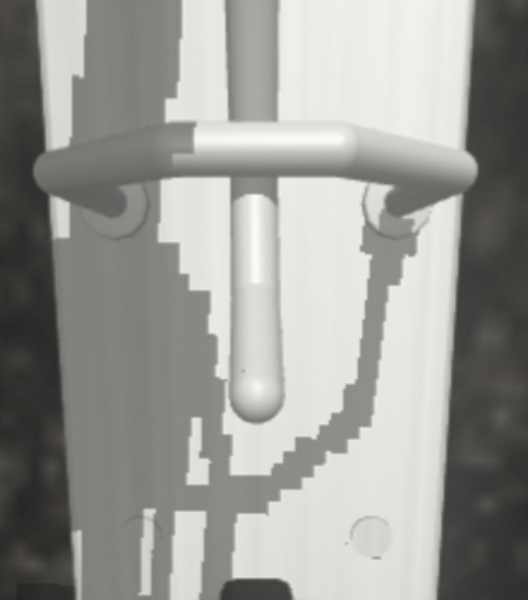

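```bash
python3 - <<'E'
from h import *
b=SEAT-FX*.0033;b[2]=.1655
env.movel(tcp_for_bail(b),0.02);env.hold(.2)
s=monitor.sense();print(s["contact_force"].round(2),s["ft_torque"].round(3))
env.release()
for i in range(4):
    f=eyes.grab_frame("wrist");save(f["frame"],f"w_m{i}",(200,0,380,200),2.2);env.hold(.15)
s=monitor.sense();print(s["clock"],s["contact_force"].round(2))
E
cd pics; python3 -c "
import cv2,numpy as np
cv2.imwrite('m2.png',np.hstack([cv2.imread(f'w_m{k}.png')[:,:390] for k in (0,3)]))"
```

```text
[-0.1  -0.26  1.02] [-0.027 -0.094 -0.024]
30.3917 [ 0.77  0.87 -0.88]
```

View pics/m2.png

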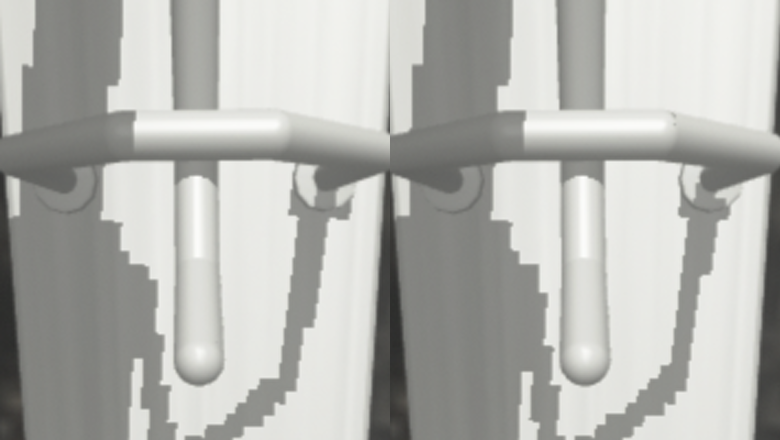

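Run:
```python
from h import *
s=monitor.sense();p=s["position"]
env.movel([p[0],p[1],.20],0.12)
env.movel(p+[-.06,0,.16],0.2)
env.reach([.45,.265,.24],down(-np.pi/2))
env.hold(.2)
s=monitor.sense();print(s["clock"],s["position"],s["contact_force"])
f=eyes.grab_frame("wrist");save(f["frame"],"w_n")
f=eyes.grab_frame("scene");save(f["frame"],"s_n",(180,120,420,300),3.2)
f=eyes.grab_frame("top");save(f["frame"],"t_n",(150,90,420,290),2.9)
```

```text
33.1917 [0.45047962 0.26414171 0.24006912] [-0.83740503 -0.51430834  0.25935455]
```

View pics/w_n.png

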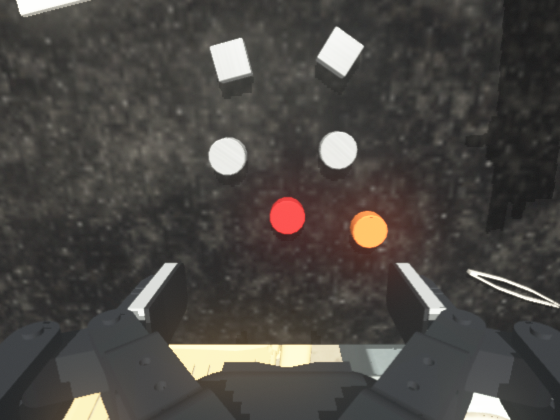

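View pics/s_n.png

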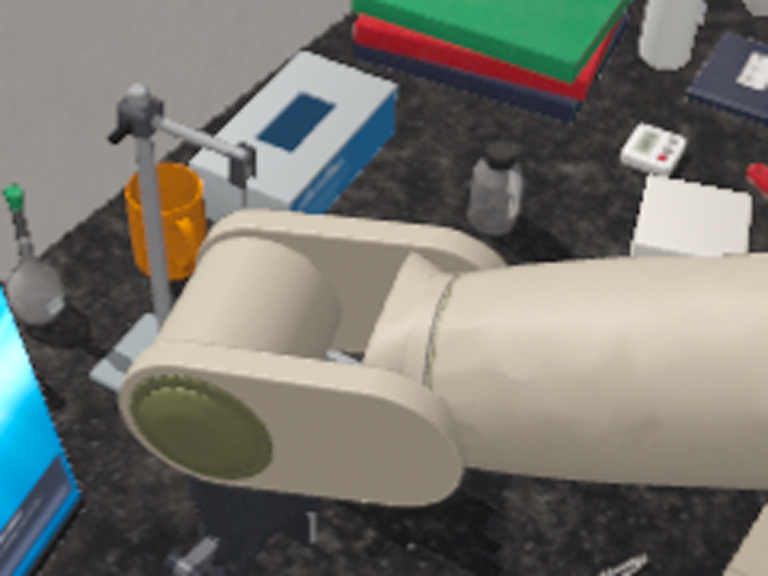

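View pics/t_n.png

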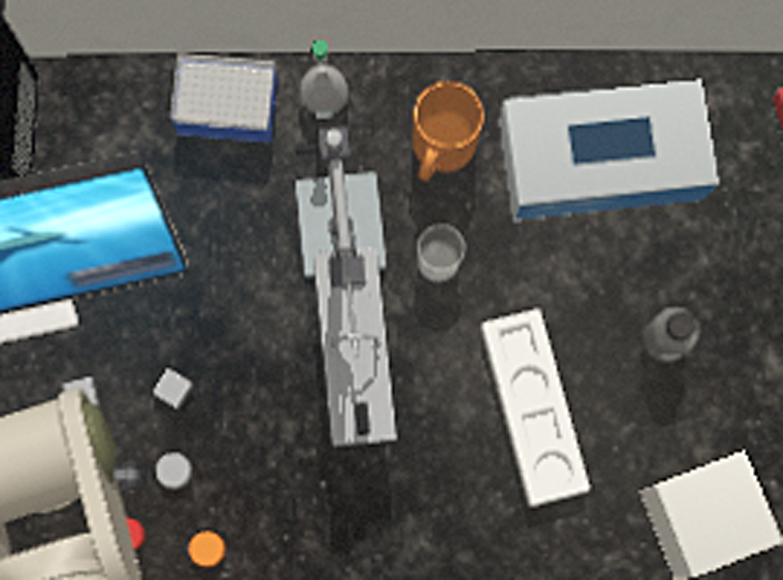

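```bash
cat >> h.py <<'E'
def blanks(f,z=.02,thr=165,roi=None):
    im=f["frame"].astype(int);g=im.min(2);sat=im.max(2)-g
    m=((g>thr)&(sat<30)).astype(np.uint8)
    if roi is not None:
        k=np.zeros_like(m);k[roi[1]:roi[3],roi[0]:roi[2]]=1;m*=k
    m=cv2.morphologyEx(m,cv2.MORPH_OPEN,np.ones((3,3),np.uint8))
    out=[]
    for c in cv2.findContours(m,cv2.RETR_EXTERNAL,cv2.CHAIN_APPROX_NONE)[0]:
        P=onz(f,c.reshape(-1,2).astype(float),z)[:,:2]
        Pm=(P*1e5).astype(np.float32)
        (cx,cy),(w,h),an=cv2.minAreaRect(Pm)
        if not(.022<min(w,h)/1e5 and max(w,h)/1e5<.055): continue
        fill=cv2.contourArea(Pm)/(w*h)
        out.append(dict(c=np.array([cx,cy])/1e5,w=w/1e5,h=h/1e5,ang=an,fill=round(fill,3),kind="sq" if fill>.87 else "ro",px=c.reshape(-1,2).mean(0)))
    return out
E
python3 - <<'E'
from h import *
f=eyes.grab_frame("wrist")
for t in (150,175,200):
  print(t)
  for b in blanks(f,thr=t,roi=(150,0,450,250)): print(b)
E
```

```text
150
{'c': array([0.4764316 , 0.32857488]), 'w': 0.03862958740234375, 'h': 0.03959222900390625, 'ang': 88.07389068603516, 'fill': 0.782, 'kind': 'ro', 'px': array([227.46666667, 155.24761905])}
{'c': array([0.4826623 , 0.20888102]), 'w': 0.0391844873046875, 'h': 0.0383605859375, 'ang': 1.545589566230774, 'fill': 0.78, 'kind': 'ro', 'px': array([338.35238095, 149.2952381 ])}
{'c': array([0.57198879, 0.32032342]), 'w': 0.03362687744140625, 'h': 0.03378763671875, 'ang': 13.984901428222656, 'fill': 0.946, 'kind': 'sq', 'px': array([230.5       ,  58.67692308])}
{'c': array([0.57922891, 0.21137895]), 'w': 0.0338536279296875, 'h': 0.03364403564453125, 'ang': 57.56725311279297, 'fill': 0.951, 'kind': 'sq', 'px': array([340.4       ,  50.72173913])}
175
{'c': array([0.47637434, 0.32896891]), 'w': 0.0376996728515625, 'h': 0.03725219482421875, 'ang': 89.94123077392578, 'fill': 0.808, 'kind': 'ro', 'px': array([227.20588235, 155.17647059])}
{'c': array([0.48313328, 0.2093677 ]), 'w': 0.0381593017578125, 'h': 0.03741290283203125, 'ang': 1.5460484027862549, 'fill': 0.794, 'kind': 'ro', 'px': array
[... 457 characters left out ...]
669921875, 'h': 0.03757547607421875, 'ang': 88.02892303466797, 'fill': 0.793, 'kind': 'ro', 'px': array([226.83838384, 155.34343434])}
{'c': array([0.48264949, 0.20936234]), 'w': 0.03745421142578125, 'h': 0.03690109130859375, 'ang': 89.9814682006836, 'fill': 0.787, 'kind': 'ro', 'px': array([338.73267327, 149.30693069])}
{'c': array([0.57218172, 0.32041854]), 'w': 0.0327289990234375, 'h': 0.03310730224609375, 'ang': 13.988327026367188, 'fill': 0.945, 'kind': 'sq', 'px': array([230.59055118,  58.39370079])}
{'c': array([0.57944254, 0.21125434]), 'w': 0.03263032470703125, 'h': 0.03273898193359375, 'ang': 57.53618240356445, 'fill': 0.951, 'kind': 'sq', 'px': array([340.40540541,  50.58558559])}
```

Run:
```python
from h import *
env.movel([.40,.2,.26],0.25)
a=np.radians(15.7);u=np.array([np.cos(a),np.sin(a),0])
p=np.array([.5505,-.2163,0])-u*.11;p[2]=.20
env.reach(p,down(a-np.pi/2))
env.hold(.3)
s=monitor.sense();print(s["clock"],s["position"],s["contact_force"])
f=eyes.grab_frame("wrist");save(f["frame"],"w_o");save(f["frame"],"w_o2",(220,0,360,220),2.7)
np.save("blk.npy",f,allow_pickle=True)
f=eyes.grab_frame("scene");save(f["frame"],"s_o",(180,120,420,300),3.2)
```

```text
35.8417 [ 0.4448004  -0.24573847  0.20012617] [-0.17634762 -0.17272508 -0.07533594]
```

View pics/w_o2.png

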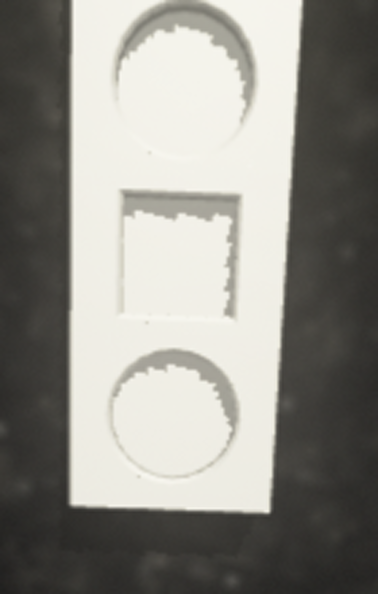

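View pics/s_o.png

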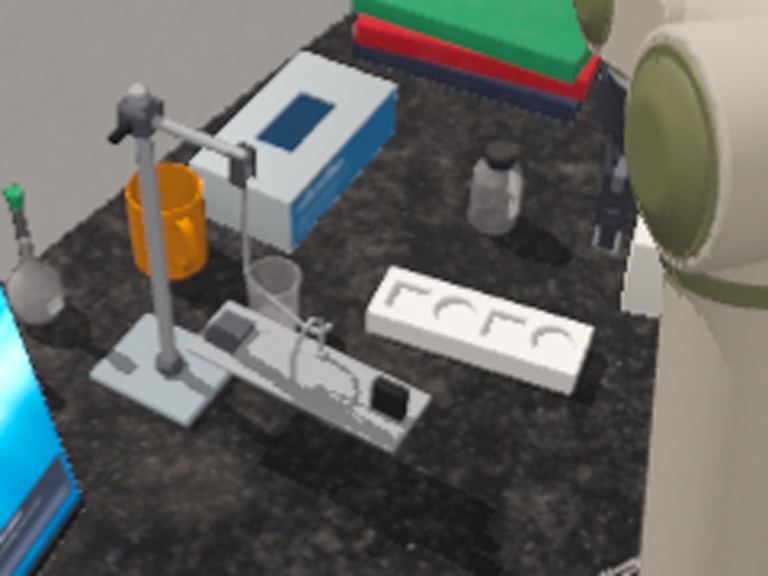

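Run:
```python
from h import *
f=np.load("blk.npy",allow_pickle=True).item()
g=cv2.cvtColor(f["frame"],cv2.COLOR_RGB2GRAY)
m=(g>140).astype(np.uint8);m[:, :220]=0;m[:,360:]=0;m[230:]=0
cs=cv2.findContours(m,cv2.RETR_EXTERNAL,cv2.CHAIN_APPROX_NONE)[0]
c=max(cs,key=cv2.contourArea).reshape(-1,2).astype(float)
P=onz(f,c,.03)[:,:2]
a0=np.radians(15.7);u=np.array([np.cos(a0),np.sin(a0)]);v=np.array([-u[1],u[0]])
c0=np.array([.5505,-.2163]);L=np.c_[(P-c0)@u,(P-c0)@v]
print(L.min(0),L.max(0))
for nm,sel,ax in (("left",(L[:,1]>.03)&(abs(L[:,0]+.03)<.06),1),("right",(L[:,1]<-.03)&(abs(L[:,0]+.03)<.06),1),("front",(L[:,0]<-.1)&(abs(L[:,1])<.028),0)):
    Q=L[sel];k=np.polyfit(Q[:,1-ax],Q[:,ax],1);r=Q[:,ax]-np.polyval(k,Q[:,1-ax])
    print(nm,len(Q),"slope deg",np.degrees(np.arctan(k[0])),"offs",k[1]*1e3,"res",r.std()*1e3)
# circles
for cc in [((113,349),(238,478))]:
    pass
def C(u_,v_): return (220+u_/2.7,v_/2.7)
pts=[C(109,412),C(238,412),C(173,349),C(173,478)]
Q=onz(f,pts,.03)[:,:2];print([( (q-c0)@u,(q-c0)@v) for q in Q])
pts=[C(121,190),C(242,195),C(237,321),C(120,316)]
Q=onz(f,pts,.03)[:,:2];print(np.array([( (q-c0)@u,(q-c0)@v) for q in Q]), )
```

```text
[-0.10905083 -0.03600867] [0.04969015 0.03896663]
left 142 slope deg -1.7858470391901267 offs 35.645744627388886 res 0.002340034038304588
right 143 slope deg -1.9822228023692874 offs -34.10120679321495 res 0.25585418696233664
front 59 slope deg 2.2534089536223396 offs -108.0529614702442 res 0.2655299995834181
[(np.float64(-0.07484925383721946), np.float64(0.024751787448411347)), (np.float64(-0.07481624875502402), np.float64(-0.019232001012442088)), (np.float64(-0.053912537639682304), np.float64(0.0029100584335890146)), (np.float64(-0.09759464910269638), np.float64(0.002953356848856875))]
[[-0.00432095  0.01951202]
 [-0.00578275 -0.01926226]
 [-0.04483576 -0.01835458]
 [-0.04326399  0.0204763 ]]
```

```bash
cat >> h.py <<'E'
def edges(f,c0,yaw,ends=("front",),thr=140,roi=(200,0,380,235)):
    g=cv2.cvtColor(f["frame"],cv2.COLOR_RGB2GRAY)
    m=np.zeros_like(g);m[roi[1]:roi[3],roi[0]:roi[2]]=(g>thr)[roi[1]:roi[3],roi[0]:roi[2]]
    cs=cv2.findContours(m,cv2.RETR_EXTERNAL,cv2.CHAIN_APPROX_NONE)[0]
    c=max(cs,key=cv2.contourArea).reshape(-1,2).astype(float)
    c=c[(c[:,0]>roi[0]+2)&(c[:,0]<roi[2]-3)&(c[:,1]>roi[1]+2)&(c[:,1]<roi[3]-3)]
    P=onz(f,c,.03)[:,:2];u=np.array([np.cos(yaw),np.sin(yaw)]);v=np.array([-u[1],u[0]])
    L=np.c_[(P-c0)@u,(P-c0)@v];o={}
    for nm,sel,ax in (("left",(L[:,1]>.03)&(abs(L[:,0])<.10),1),("right",(L[:,1]<-.03)&(abs(L[:,0])<.1),1),("front",(L[:,0]<-.1)&(abs(L[:,1])<.028),0),("back",(L[:,0]>.1)&(abs(L[:,1])<.028),0)):
        Q=L[sel]
        if len(Q)<15: continue
        k=np.polyfit(Q[:,1-ax],Q[:,ax],1);r=Q[:,ax]-np.polyval(k,Q[:,1-ax]);ok=abs(r)<2*r.std()+1e-5
        k=np.polyfit(Q[ok,1-ax],Q[ok,ax],1)
        o[nm]=(round(np.degrees(np.arctan(k[0])),2),round(k[1]*1e3,2),round(Q[:,1-ax].mean(),3),len(Q))
    return o
E
python3 - <<'E'
from h import *
a=np.radians(13.8);u=np.array([np.cos(a),np.sin(a),0]);v=np.array([-u[1],u[0],0])
a0=np.radians(15.7)
c0=np.array([.5505,-.2163])+.0020*np.array([np.cos(a0),np.sin(a0)])+.00075*np.array([-np.sin(a0),np.cos(a0)]);print(c0)
f=np.load("blk.npy",allow_pickle=True).item()
print(edges(f,c0,a))
p=np.r_[c0,0]-u*.11;p[2]=.20
q=down(a-np.pi/2)
for d in (0,.06,.12):
    env.movel(p+u*d,0.15,frame=q);env.hold(.25)
    f=eyes.grab_frame("wrist");print(d,edges(f,c0,a))
save(f["frame"],"w_p",(200,0,380,240),2.4)
print(monitor.sense()["clock"])
E
```

```text
[ 0.55222243 -0.21503678]
{'left': (np.float64(0.12), np.float64(34.82), np.float64(-0.025), 174), 'right': (np.float64(-0.12), np.float64(-34.92), np.float64(-0.023), 176), 'front': (np.float64(0.23), np.float64(-109.97), np.float64(0.0), 60)}
0 {'left': (np.float64(-0.05), np.float64(34.78), np.float64(-0.023), 177), 'right': (np.float64(-0.09), np.float64(-34.91), np.float64(-0.023), 177), 'front': (np.float64(-0.02), np.float64(-110.37), np.float64(-0.0), 59)}
0.06 {'left': (np.float64(-0.08), np.float64(34.82), np.float64(0.009), 219), 'right': (np.float64(-0.12), np.float64(-34.91), np.float64(0.009), 219)}
0.12 {'left': (np.float64(-0.05), np.float64(34.83), np.float64(0.036), 143), 'right': (np.float64(-0.12), np.float64(-34.87), np.float64(0.036), 143), 'back': (np.float64(0.02), np.float64(109.52), np.float64(0.0), 64)}
38.1917
```

View pics/w_p.png

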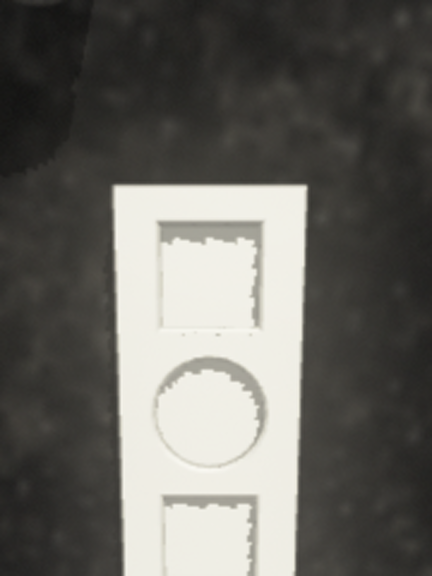

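```bash
cat >> h.py <<'E'
BY=np.radians(13.72);BU=np.array([np.cos(BY),np.sin(BY),0]);BV=np.array([-BU[1],BU[0],0])
BC=np.array([.5519,-.2151,0])
QB=down(BY-np.pi/2)
def survey(xy):
    env.reach([xy[0]-.05,xy[1],.20],down(-np.pi/2));env.hold(.25)
    f=eyes.grab_frame("wrist")
    L=blanks(f,thr=165,roi=(130,0,450,255))
    return f,L
def near(L,xy,d=.05):
    L=[b for b in L if np.linalg.norm(b["c"]-xy)<d]
    return min(L,key=lambda b:np.linalg.norm(b["c"]-xy)) if L else None
ZG=.006
def squeeze(xy,yaw,z=ZG,eff=20):
    env.movel([xy[0],xy[1],.05],0.15,frame=down(yaw))
    env.movel([xy[0],xy[1],z],0.08)
    env.close_gripper(eff);env.hold(.1)
E
python3 - <<'E'
from h import *
env.movel([.42,-.1,.25],.25)
f,L=survey([.4827,.209])
for b in L: print(b)
b=near(L,[.4827,.209]);xy=b["c"]
env.reach([xy[0],xy[1],.10],down(BY-np.pi))
squeeze(xy,BY-np.pi)
s=monitor.sense();print(s["finger_gap"],s["contact_force"],s["position"],s["clock"])
f=eyes.grab_frame("wrist");save(f["frame"],"w_q")
env.release();
squeeze(xy,BY-np.pi/2)
s=monitor.sense();print(s["finger_gap"],s["contact_force"],s["position"],s["clock"])
env.release();env.movel([xy[0],xy[1],.06],.1)
f,L=survey(xy)
for b in L: print(b["c"]-xy,b)
print(monitor.sense()["clock"])
E
```

```text
{'c': array([0.47604539, 0.32825609]), 'w': 0.0389358349609375, 'h': 0.03806724365234375, 'ang': 89.88887023925781, 'fill': 0.8, 'kind': 'ro', 'px': array([160.29752066, 141.32231405])}
{'c': array([0.48234414, 0.20909123]), 'w': 0.03764378662109375, 'h': 0.03762849853515625, 'ang': 89.94232177734375, 'fill': 0.799, 'kind': 'ro', 'px': array([286.01694915, 135.44915254])}
{'c': array([0.57202398, 0.32026328]), 'w': 0.0332045263671875, 'h': 0.0336075, 'ang': 13.835511207580566, 'fill': 0.951, 'kind': 'sq', 'px': array([157.6442953 ,  29.93959732])}
{'c': array([0.57916824, 0.21112539]), 'w': 0.03350633544921875, 'h': 0.03350291015625, 'ang': 57.42789840698242, 'fill': 0.915, 'kind': 'sq', 'px': array([283.57692308,  21.72307692])}Traceback (most recent call last):
  File "<stdin>", line 6, in <module>
bench.MotionError: the arm cannot take that pose within its joint ranges
```

Run:
```python
from h import *
for k in np.arange(-180,181,15):
    j=[kinematics.ik([x,y,z],down(np.radians(k))) for x,y,z in ((.4823,.209,.006),(.4823,.209,.1),(.57,.32,.006))]
    print(k,[None if q is None else q[5].round(2) for q in j])
```

```text
-180 [None, None, np.float64(-2.81)]
-165 [None, None, None]
-150 [np.float64(2.8), np.float64(2.8), None]
-135 [np.float64(2.54), np.float64(2.54), np.float64(2.69)]
-120 [np.float64(2.28), np.float64(2.28), np.float64(2.43)]
-105 [np.float64(2.02), np.float64(2.02), np.float64(2.17)]
-90 [np.float64(1.76), np.float64(1.76), np.float64(1.9)]
-75 [np.float64(1.49), np.float64(1.49), np.float64(1.64)]
-60 [np.float64(1.23), np.float64(1.23), np.float64(1.38)]
-45 [np.float64(0.97), np.float64(0.97), np.float64(1.12)]
-30 [np.float64(0.71), np.float64(0.71), np.float64(0.86)]
-15 [np.float64(0.45), np.float64(0.45), np.float64(0.59)]
0 [np.float64(0.19), np.float64(0.19), np.float64(0.33)]
15 [np.float64(-0.08), np.float64(-0.08), np.float64(0.07)]
30 [np.float64(-0.34), np.float64(-0.34), np.float64(-0.19)]
45 [np.float64(-0.6), np.float64(-0.6), np.float64(-0.45)]
60 [np.float64(-0.86), np.float64(-0.86), np.float64(-0.71)]
75 [np.float64(-1.12), np.float64(-1.12), np.float64(-0.98)]
90 [np.float64(-1.38), np.float64(-1.38), np.float64(-1.24)]
105 [np.float64(-1.65), np.float64(-1.65), np.float64(-1.5)]
120 [np.float64(-1.91), np.float64(-1.91), np.float64(-1.76)]
135 [np.float64(-2.17), np.float64(-2.17), np.float64(-2.02)]
150 [np.float64(-2.43), np.float64(-2.43), np.float64(-2.29)]
165 [np.float64(-2.69), np.float64(-2.69), np.float64(-2.55)]
180 [None, None, np.float64(-2.81)]
```

Use yaw in −90..90.

Run:
```python
from h import *
xy=np.array([.48234,.20909])
env.reach([xy[0],xy[1],.10],down(BY))
squeeze(xy,BY)
s=monitor.sense();print(s["finger_gap"],s["contact_force"],s["position"],s["clock"])
f=eyes.grab_frame("wrist");save(f["frame"],"w_q")
env.release();
squeeze(xy,BY-np.pi/2)
s=monitor.sense();print(s["finger_gap"],s["contact_force"],s["position"],s["clock"])
env.release();env.movel([xy[0],xy[1],.06],.1)
f,L=survey(xy)
for b in L: print(b["c"]-xy,b)
print(monitor.sense()["clock"])
```

```text
0.4400505770413183 [-1.84854355  0.02463158  5.30845656] [0.48246654 0.20913989 0.00636521] 43.9667
0.4389584084496707 [-1.14095855 -0.36188725  5.92811118] [0.4824726  0.20917456 0.00639085] 47.5583
[-0.00573863  0.11916973] {'c': array([0.47660137, 0.32825973]), 'w': 0.0389366845703125, 'h': 0.03777570068359375, 'ang': 89.97183990478516, 'fill': 0.797, 'kind': 'ro', 'px': array([160.3442623 , 139.96721311])}
[0.00017172 0.00054836] {'c': array([0.48251172, 0.20963836]), 'w': 0.03828805419921875, 'h': 0.03745953125, 'ang': 0.00732245622202754, 'fill': 0.788, 'kind': 'ro', 'px': array([285.8907563 , 133.85714286])}
[0.0896043 0.1112208] {'c': array([0.5719443, 0.3203108]), 'w': 0.03314232666015625, 'h': 0.03374691650390625, 'ang': 13.810773849487305, 'fill': 0.949, 'kind': 'sq', 'px': array([157.45333333,  27.68      ])}
[0.09685039 0.00204689] {'c': array([0.57919039, 0.21113689]), 'w': 0.03351310791015625, 'h': 0.03346173828125, 'ang': 57.349464416503906, 'fill': 0.888, 'kind': 'sq', 'px': array([284.43846154,  20.03846154])}
49.725
```

View pics/w_q.png

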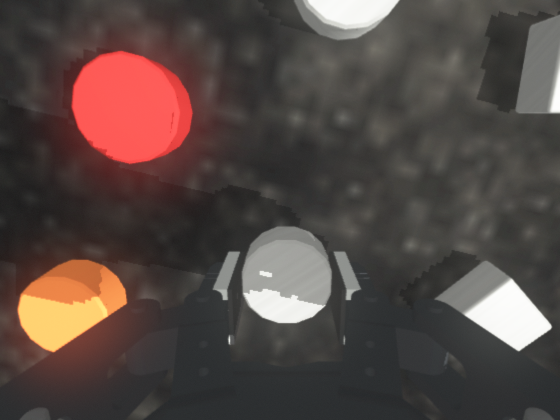

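```bash
cat >> h.py <<'E'
BC=BC-.0003*BV
SEATS=[BC+BU*x for x in (-.078,-.026,.026,.078)]
def carry(k,hover=.075):
    p=monitor.sense()["position"]
    env.movel([p[0],p[1],.10],.15)
    x=min(p[0],.46)
    env.movel([x,min(p[1],.26),.24],.25)
    env.reach([.43,-.02,.25],QB)
    s=SEATS[k];env.reach([s[0],s[1],.12],QB)
    env.movel([s[0],s[1],hover],.12);env.hold(.15)
def lower(k,dx=0,dy=0,zt=.022+ZG,v=.04,g=5):
    s=SEATS[k]+BU*dx+BV*dy
    p=monitor.sense()["position"]
    env.movel([s[0],s[1],p[2]],.05);env.hold(.15)
    hit=env.movel([s[0],s[1],zt],v,guard=g);env.hold(.15)
    q=monitor.sense();print("lower",hit,q["position"][2].round(4),q["contact_force"].round(1),q["clock"])
    return hit
E
python3 - <<'E'
from h import *
xy=np.array([.4823,.2091])
squeeze(xy,BY-np.pi/2,eff=50)
carry(0)
f=eyes.grab_frame("wrist");save(f["frame"],"w_r")
s=monitor.sense();print(s["finger_gap"],s["position"],s["clock"])
lower(0)
f=eyes.grab_frame("wrist");save(f["frame"],"w_r2")
E
```

```text
0.42780345126915037 [ 0.47660059 -0.23406859  0.07589338] 56.3917
lower True 0.0291 [-0.5  1.   5.5] 58.05
```

View pics/w_r.png

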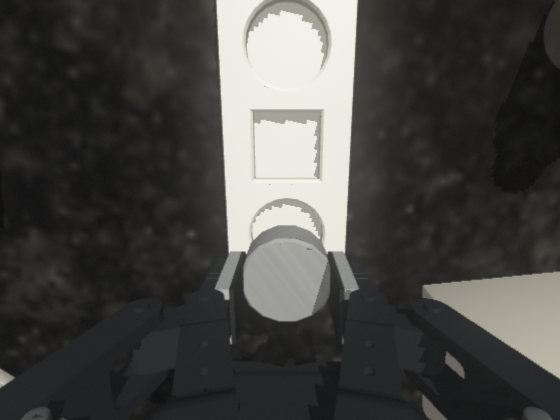

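View pics/w_r2.png

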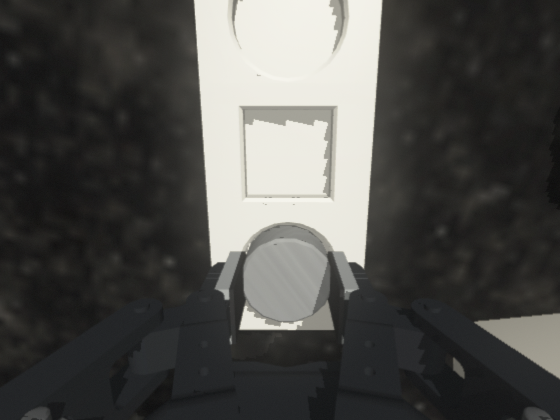

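```bash
cat >> h.py <<'E'
def letgo(k):
    env.release();p=monitor.sense()["position"]
    env.movel([p[0],p[1],.10],.12)
E
python3 - <<'E'
from h import *
letgo(0)
p=SEATS[0]-BU*.05;env.movel([p[0],p[1],.2],.2);env.hold(.2)
f=eyes.grab_frame("wrist");save(f["frame"],"w_s",(180,0,400,260),2.3)
print(monitor.sense()["clock"])
for b in blanks(f,z=.042,thr=120,roi=(130,0,450,255)):print(b["c"]-SEATS[0][:2],b)
E
```

```text
60.35
```

View pics/w_s.png

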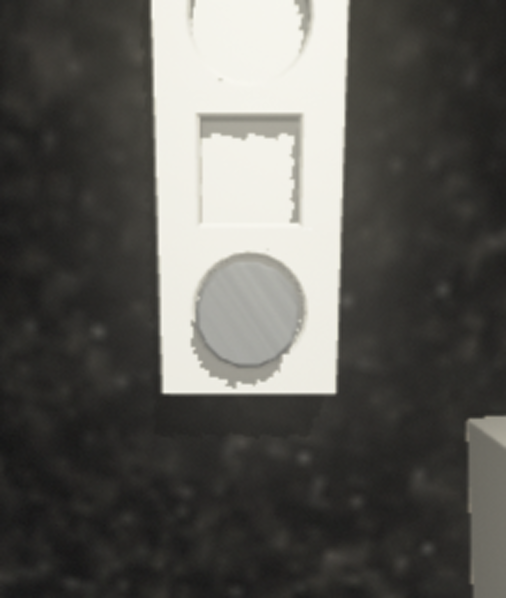

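Disc is seated in the near round seat. Now the second disc (with the survey refreshing all poses).

Run:
```python
from h import *
env.movel([.43,-.12,.25],.25)
x0=[.4762,.3283]
f,L=survey(x0)
for b in L: print(b["c"],b["kind"],round(b["ang"],1),b["fill"])
b=near(L,x0)
xy=b["c"]+[0,-.0004]
print(xy,b["kind"])
env.reach([xy[0],xy[1],.10],down(BY))
squeeze(xy,BY);env.release()
squeeze(xy,BY-np.pi/2,eff=50)
s=monitor.sense();print(s["finger_gap"],s["clock"])
carry(2)
f=eyes.grab_frame("wrist");save(f["frame"],"w_t")
s=monitor.sense();print(s["finger_gap"],s["position"],s["clock"])
h=lower(2)
f=eyes.grab_frame("wrist");save(f["frame"],"w_t2")
if monitor.sense()["position"][2]<.0305:
    letgo(2);env.hold(.1);f=eyes.grab_frame("wrist");save(f["frame"],"w_t2");print(monitor.sense()["clock"])
```

```text
[0.47581797 0.3290248 ] ro 90.0 0.792
[0.57939031 0.21191662] ro 57.6 0.785
[0.57194555 0.32067223] sq 13.7 0.936
[0.47581797 0.3286248 ] ro
0.42756680579554074 69.9417
0.43033429923067534 [ 0.57762627 -0.20939441  0.07598838] 74.3667
lower True 0.0291 [-1.5 -0.2  5.6] 76.025
77.5167
```

View pics/w_t2.png

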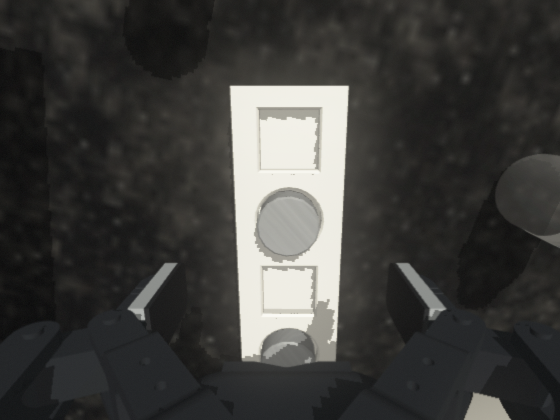

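```bash
cat >> h.py <<'E'
def dosq(x0,k,tag):
    f,L=survey(x0)
    for b in L: print(b["c"],b["kind"],round(b["ang"],1),b["fill"])
    b=near(L,x0)
    xy=b["c"]+[0,-.0004]
    a=np.radians(b["ang"]%90)
    if a>np.pi/4+.3: y1,y2=a,a-np.pi/2
    else: y1,y2=a,a-np.pi/2
    env.reach([xy[0],xy[1],.10],down(y1))
    squeeze(xy,y1);env.release()
    squeeze(xy,y2,eff=50)
    s=monitor.sense();print(s["finger_gap"],s["clock"])
    carry(k)
    f=eyes.grab_frame("wrist");save(f["frame"],tag)
    h=lower(k)
    if monitor.sense()["position"][2]<.0305:
        letgo(k);env.hold(.1);print("released")
    f=eyes.grab_frame("wrist");save(f["frame"],tag+"b");print(monitor.sense()["clock"])
E
python3 - <<'E'
from h import *
env.movel([.45,-.2,.25],.25)
env.reach([.43,0,.26],QB)
dosq([.5793,.2115],3,"w_u")
E
```

```text
[0.57234348 0.32011934] sq 14.3 0.945
[0.57941523 0.21109148] sq 57.6 0.954
[0.66919492 0.33848605] ro 12.4 0.711
0.3791926505204881 88.15
lower True 0.0295 [-1.  -0.2  5.4] 94.225
released
95.6917
```

View pics/w_u.png

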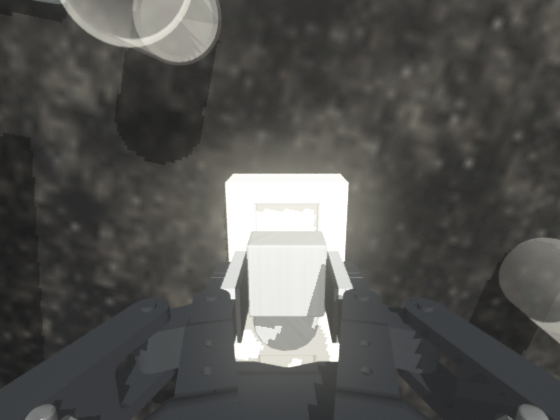

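View pics/w_ub.png

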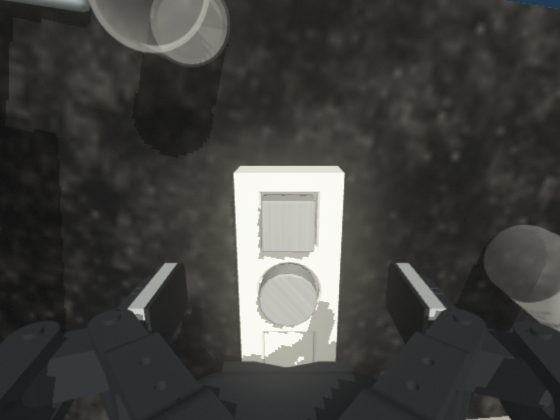

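Run:
```python
from h import *
env.movel([.45,-.2,.25],.25)
env.reach([.43,0,.26],QB)
dosq([.5722,.3203],1,"w_v")
s=monitor.sense();p=s["position"]
env.movel([.42,-.25,.26],.2,frame=QB);env.hold(.2)
for n in ("wrist","top","scene"):
    f=eyes.grab_frame(n);save(f["frame"],"fin_"+n, None if n=="wrist" else ((150,90,420,290) if n=="top" else (180,120,420,300)),1 if n=="wrist" else 2.9)
```

```text
[0.57224094 0.32057307] sq 14.0 0.951
0.3811567890121452 106.2
lower True 0.0295 [-0.6  0.5  5.1] 112.3417
released
113.8
```

View pics/w_vb.png

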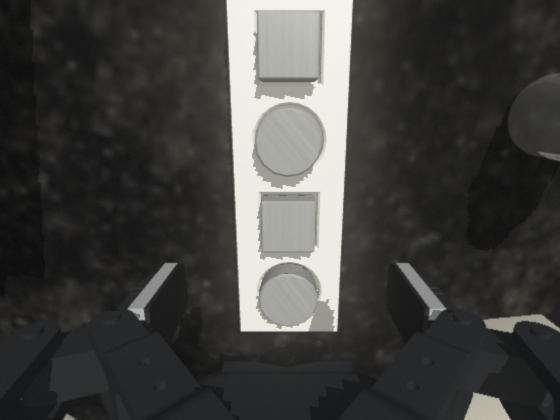

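View pics/fin_wrist.png

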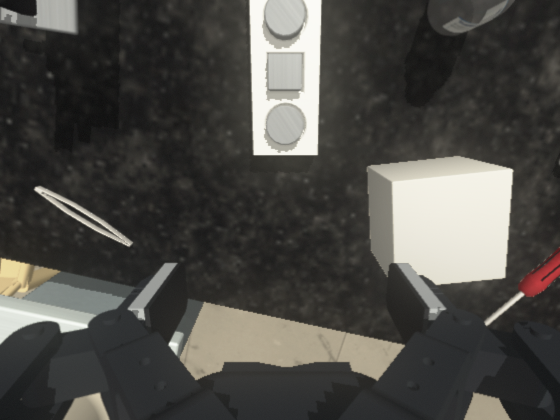

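View pics/fin_top.png

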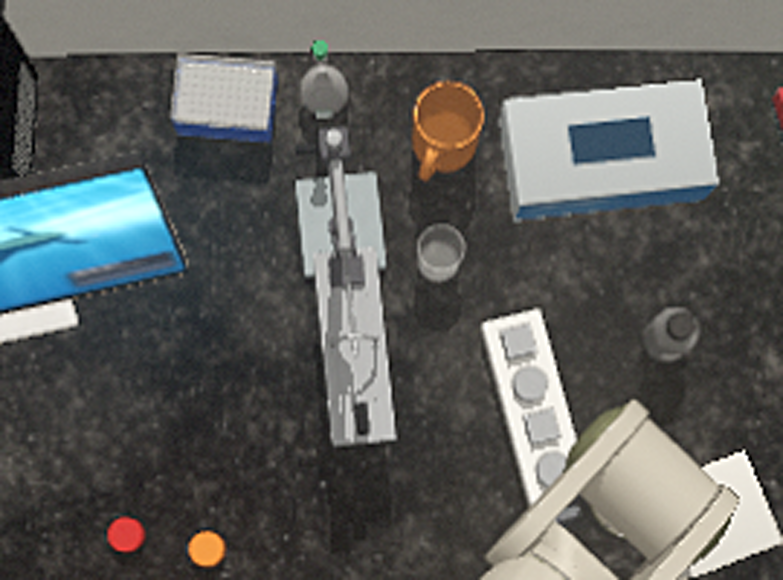

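View pics/fin_scene.png

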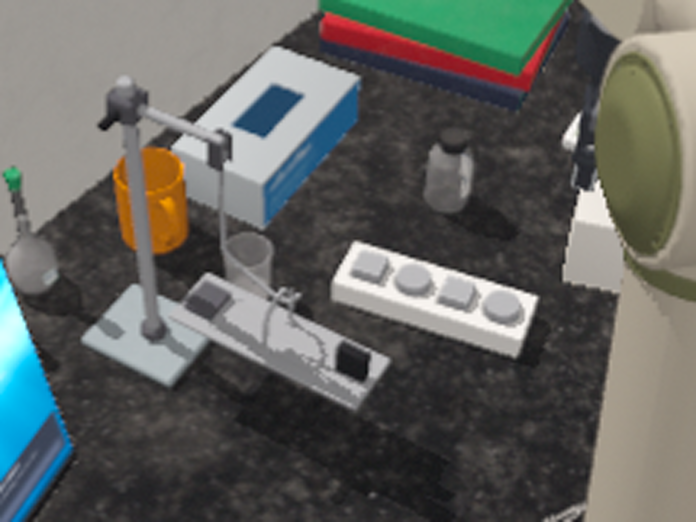

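Run:
```python
from h import *
env.close_gripper(20)
for k in range(4):
    s=SEATS[k]
    env.movel([s[0],s[1],.07],.2);env.hold(.15)
    h=env.movel([s[0],s[1],.0405],.03,guard=4)
    q=monitor.sense();print(k,h,q["position"][2].round(4),q["contact_force"].round(1))
    env.movel([s[0],s[1],.07],.15)
env.movel([.50,-.25,.22],.2);env.movel([.40,-.25,.28],.2);env.release();env.hold(.2)
P=[]
for i in range(6):
    P.append(eyes.grab_frame("scene"));env.hold(.08)
print([np.abs(p["frame"].astype(int)-P[0]["frame"])[150:270,200:330].max() for p in P])
save(P[0]["frame"],"fin2",(180,120,420,300),3.2)
f=eyes.grab_frame("wrist");save(f["frame"],"fin2w")
print(monitor.sense()["clock"])
```

```text
0 True 0.0421 [-0.8  1.1  4.6]
1 True 0.0421 [-1.5 -0.   4.7]
2 True 0.0421 [-1.   0.2  4.7]
3 True 0.0421 [-2.1 -0.1  4.1]
[np.int64(0), np.int64(57), np.int64(57), np.int64(59), np.int64(57), np.int64(57)]
127.5667
```

View pics/fin2.png

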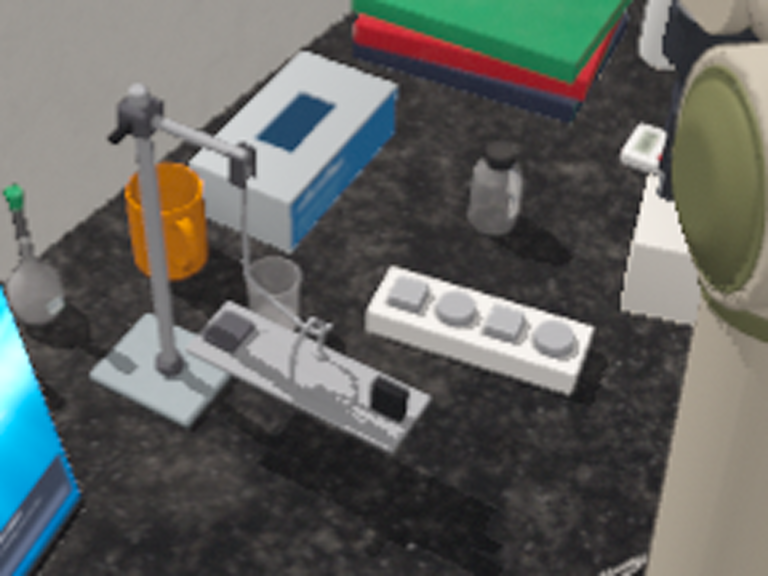

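Run:
```python
from h import *
P=[]
for i in range(8):
    P.append(eyes.grab_frame("top")["frame"].astype(int)[120:250,230:300]);env.hold(.05)
print([(np.abs(p-P[0]).max(2)>25).sum() for p in P],[(np.abs(P[i+1]-P[i]).max(2)>25).sum() for i in range(7)])
s=monitor.sense();print(s["clock"],s["contact_force"])
job.hand_in()
```

```text
[np.int64(0), np.int64(12), np.int64(50), np.int64(110), np.int64(134), np.int64(141), np.int64(115), np.int64(55)] [np.int64(12), np.int64(34), np.int64(40), np.int64(24), np.int64(1), np.int64(22), np.int64(42)]
128.3667 [ 0.49810065 -0.22252343 -0.73886846]
the job is handed in; nothing more can be done
```

The job is handed in at about 128 s of the 210 s. The one doubt is that the hung cover still had a slight sway when I handed in.

- **Hook:** I brought the swinging hook to rest by lightly clamping its shank with the gripper. Afterwards its residual swing was about 0.006 rad.
- **Cover:** I lifted it by the rib, passed the bail over the hook tip and set it down on the hook's lowest point. The pictures show it hanging level and clear of everything.
- **Sway:** My last check came right before hand-in. Pixel differences between top-camera frames over about 0.8 s still changed back and forth, which means a slight residual sway of the cover and hook. I judged it small but did not measure the angle or damp it further.
- **Blanks:** All four were present. The two discs are in seats 0 and 2 and the two squares are in seats 1 and 3. Touching each with the shut fingers found every top at 42.1 mm, against 42 mm for a fully seated blank.
- **Other items:** The bottle and beaker were never touched, and the red and orange discs are still in place on the left. No guard, force or motion limit showed trouble. One requested pose was refused as out of joint range, and nothing moved.

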